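Load the cell tray, stack the contact tray and start the test

TASK

Stand every blue cell on the bench in a pocket of the grey cell tray, one to a pocket, fully home and with its red terminal towards the tray's red-striped edge; then lower the black contact tray gently onto the cell tray so that all four lugs drop into the corner sockets and it sits flush. Only then press the tester's keys right down, one at a time: yellow, blue, yellow again, then green. Leave the orange cell and the other things on the bench where they are.

Things in the scene. Friction and masses are not known exactly. Their poses are not given: they have to be found in the camera images.
- cell_tray: Grey tray fixed to the bench, 200 (x) x 220 (y) mm, origin under its centre at bench level. Floor 6 mm thick with four white-walled pockets. At each corner (x +-85, y +-95 mm) a 30 mm square tower, 75 mm high, with a square socket 18 mm wide and 12 mm deep in its yellow top. A red stripe marks its +x edge.
- contact_tray: Black loose tray, 200 (x) x 220 (y) mm, 0.45 kg; origin at lug-tip level under its centre. Stands on four yellow 12 mm round tapered lugs, 10 mm long, at x +-85, y +-95. Rim to z 28, green blocks at y +-78 to z 35. Carrying bar over the centre along x: 100 long, 14 wide, 16 tall, centre at z 61, posts under its ends. Home when origin is 65 mm above the bench; fits either way round.
- cell_a: Blue battery cell, rigid block 46 (x) x 32 (y) x 50 (z) mm, 0.16 kg, standing upright on a heavy 12 mm steel foot of the same outline (bottom-heavy); origin at the centre of its underside, x towards its red terminal. May be absent. All blue cells are alike.
- cell_a_plus (a point): Red terminal of cell_a: on its top, 13 mm towards its own +x, 54 mm above its underside (the black terminal lies at -13 mm; terminals are 12 mm round and 4 mm high).
- cell_b: Blue battery cell, rigid block 46 (x) x 32 (y) x 50 (z) mm, 0.16 kg, standing upright on a heavy 12 mm steel foot of the same outline (bottom-heavy); origin at the centre of its underside, x towards its red terminal. May be absent. All blue cells are alike.
- cell_b_plus (a point): Red terminal of cell_b: on its top, 13 mm towards its own +x, 54 mm above its underside (the black terminal lies at -13 mm; terminals are 12 mm round and 4 mm high).
- cell_c: Blue battery cell, rigid block 46 (x) x 32 (y) x 50 (z) mm, 0.16 kg, standing upright on a heavy 12 mm steel foot of the same outline (bottom-heavy); origin at the centre of its underside, x towards its red terminal. May be absent. All blue cells are alike.
- cell_c_plus (a point): Red terminal of cell_c: on its top, 13 mm towards its own +x, 54 mm above its underside (the black terminal lies at -13 mm; terminals are 12 mm round and 4 mm high).
- cell_d: Blue battery cell, rigid block 46 (x) x 32 (y) x 50 (z) mm, 0.16 kg, standing upright on a heavy 12 mm steel foot of the same outline (bottom-heavy); origin at the centre of its underside, x towards its red terminal. May be absent. All blue cells are alike.
- cell_d_plus (a point): Red terminal of cell_d: on its top, 13 mm towards its own +x, 54 mm above its underside (the black terminal lies at -13 mm; terminals are 12 mm round and 4 mm high).
- pocket0 (a point): Centre of the floor of pocket 0 of the cell tray (6 mm above the bench), axes as the tray's, +x towards the red-striped edge. Inside 52 (x) x 38 (y) mm, walls 14 mm high; pocket centres are 70 mm apart in x, 84 mm in y.
- pocket1 (a point): Centre of the floor of pocket 1 of the cell tray (6 mm above the bench), axes as the tray's, +x towards the red-striped edge. Inside 52 (x) x 38 (y) mm, walls 14 mm high; pocket centres are 70 mm apart in x, 84 mm in y.
- pocket2 (a point): Centre of the floor of pocket 2 of the cell tray (6 mm above the bench), axes as the tray's, +x towards the red-striped edge. Inside 52 (x) x 38 (y) mm, walls 14 mm high; pocket centres are 70 mm apart in x, 84 mm in y.
- pocket3 (a point): Centre of the floor of pocket 3 of the cell tray (6 mm above the bench), axes as the tray's, +x towards the red-striped edge. Inside 52 (x) x 38 (y) mm, walls 14 mm high; pocket centres are 70 mm apart in x, 84 mm in y.
- bad_cell: Orange cell, same shape as the blue ones but rejected: not to be loaded. Origin at the centre of its underside.
- tester: Grey tester fixed to the bench, 150 (x) x 140 (y) x 45 mm high, black display 28 mm higher at its +x end, from 60 mm beyond the keys. Origin at bench level under the blue key. Keys in a row along its y: yellow at +42 mm, blue 0, green -42; round caps 22 mm across, tops 63 mm above the bench, 6 mm travel straight down, then flush with the 38 mm black ring around each.
- key_yellow (a joint): Travel of the yellow key, m: 0 when up, 0.006 when fully down; a spring that starts at 1.5 N, takes 5 N fully down and returns it.
- key_blue (a joint): Travel of the blue key, m: 0 when up, 0.006 when fully down; a spring that starts at 1.5 N, takes 5 N fully down and returns it.
- key_green (a joint): Travel of the green key, m: 0 when up, 0.006 when fully down; a spring that starts at 1.5 N, takes 5 N fully down and returns it.
- screwdriver: Bystander: loose screwdriver; leave it alone. About 200 mm long.
- plug: Bystander: grey connector plug; leave it alone.
- tape: Bystander: roll of yellow tape; leave it alone.
- cleaner: Bystander: small white bottle; leave it alone.
- board: Bystander: green circuit board; leave it alone.

How it is judged (in metres and radians):
On the way, in this order (a step that is already met when the one before it is completed fails the run):
1. every blue cell stands home in a pocket, red terminal towards the red stripe (((horizontal distance between cell_a and pocket0 below 0.008 m and z of cell_a in the frame of pocket0 below 0.004 m and x of cell_a_plus in the frame of pocket0 above 0.006 m and angle between cell_a's own z axis and vertical below 0.1 rad) or (horizontal distance between cell_a and pocket1 below 0.008 m and z of cell_a in the frame of pocket1 below 0.004 m and x of cell_a_plus in the frame of pocket1 above 0.006 m and angle between cell_a's own z axis and vertical below 0.1 rad) or (horizontal distance between cell_a and pocket2 below 0.008 m and z of cell_a in the frame of pocket2 below 0.004 m and x of cell_a_plus in the frame of pocket2 above 0.006 m and angle between cell_a's own z axis and vertical below 0.1 rad) or (horizontal distance between cell_a and pocket3 below 0.008 m and z of cell_a in the frame of pocket3 below 0.004 m and x of cell_a_plus in the frame of pocket3 above 0.006 m and angle between cell_a's own z axis and vertical below 0.1 rad)) and ((horizontal distance between cell_b and pocket0 below 0.008 m and z of cell_b in the frame of pocket0 below 0.004 m and x of cell_b_plus in the frame of pocket0 above 0.006 m and angle between cell_b's own z axis and vertical below 0.1 rad) or (horizontal distance between cell_b and pocket1 below 0.008 m and z of cell_b in the frame of pocket1 below 0.004 m and x of cell_b_plus in the frame of pocket1 above 0.006 m and angle between cell_b's own z axis and vertical below 0.1 rad) or (horizontal distance between cell_b and pocket2 below 0.008 m and z of cell_b in the frame of pocket2 below 0.004 m and x of cell_b_plus in the frame of pocket2 above 0.006 m and angle between cell_b's own z axis and vertical below 0.1 rad) or (horizontal distance between cell_b and pocket3 below 0.008 m and z of cell_b in the frame of pocket3 below 0.004 m and x of cell_b_plus in the frame of pocket3 above 0.006 m and angle between cell_b's own z axis and vertical below 0.1 rad)) and ((horizontal distance between cell_c and pocket0 below 0.008 m and z of cell_c in the frame of pocket0 below 0.004 m and x of cell_c_plus in the frame of pocket0 above 0.006 m and angle between cell_c's own z axis and vertical below 0.1 rad) or (horizontal distance between cell_c and pocket1 below 0.008 m and z of cell_c in the frame of pocket1 below 0.004 m and x of cell_c_plus in the frame of pocket1 above 0.006 m and angle between cell_c's own z axis and vertical below 0.1 rad) or (horizontal distance between cell_c and pocket2 below 0.008 m and z of cell_c in the frame of pocket2 below 0.004 m and x of cell_c_plus in the frame of pocket2 above 0.006 m and angle between cell_c's own z axis and vertical below 0.1 rad) or (horizontal distance between cell_c and pocket3 below 0.008 m and z of cell_c in the frame of pocket3 below 0.004 m and x of cell_c_plus in the frame of pocket3 above 0.006 m and angle between cell_c's own z axis and vertical below 0.1 rad)) and ((horizontal distance between cell_d and pocket0 below 0.008 m and z of cell_d in the frame of pocket0 below 0.004 m and x of cell_d_plus in the frame of pocket0 above 0.006 m and angle between cell_d's own z axis and vertical below 0.1 rad) or (horizontal distance between cell_d and pocket1 below 0.008 m and z of cell_d in the frame of pocket1 below 0.004 m and x of cell_d_plus in the frame of pocket1 above 0.006 m and angle between cell_d's own z axis and vertical below 0.1 rad) or (horizontal distance between cell_d and pocket2 below 0.008 m and z of cell_d in the frame of pocket2 below 0.004 m and x of cell_d_plus in the frame of pocket2 above 0.006 m and angle between cell_d's own z axis and vertical below 0.1 rad) or (horizontal distance between cell_d and pocket3 below 0.008 m and z of cell_d in the frame of pocket3 below 0.004 m and x of cell_d_plus in the frame of pocket3 above 0.006 m and angle between cell_d's own z axis and vertical below 0.1 rad))), for 0.2 s.
2. the contact tray sits flush on the cell tray with its lugs in the sockets (horizontal distance between contact_tray and cell_tray below 0.007 m and z of contact_tray in the frame of cell_tray between 0.06 and 0.068 m and angle between the x axis of contact_tray and the x axis of cell_tray, either way round below 0.06 rad and angle between contact_tray's own z axis and vertical below 0.03 rad), for 0.2 s.
3. the yellow key is pressed down (value of joint key_yellow above 0.0045 m), for 0.1 s.
4. then the blue key is pressed down (value of joint key_blue above 0.0045 m), for 0.1 s.
5. then the yellow key is pressed down again (value of joint key_yellow above 0.0045 m), for 0.1 s.
6. then the green key is pressed down (value of joint key_green above 0.0045 m), for 0.1 s.
At the end, for the whole second after the job is handed in: Every blue cell home in a pocket (8 mm in plan, 4 mm in height, 0.1 rad tilt), red terminal towards the red stripe; contact tray home on the cell tray (7 mm in plan, origin 60 to 68 mm above, turned under 0.06 rad, tilted under 0.03); keys up, all at rest (all of step 1 and all of step 2 and value of joint each of key_yellow, key_blue, key_green below 0.0015 m and linear speed of each of cell_a, cell_b, cell_c, cell_d, contact_tray below 0.02 m/s); the robot touches nothing.
It fails at once if a key is pressed while the contact tray is not home on the cell tray (value of joint any of key_yellow, key_blue, key_green above 0.004 m and (horizontal distance between contact_tray and cell_tray above 0.012 m or z of contact_tray in the frame of cell_tray above 0.072 m)).
It fails at once if two keys are down together (value of joint each of key_yellow, key_blue above 0.003 m or value of joint each of key_blue, key_green above 0.003 m or value of joint each of key_yellow, key_green above 0.003 m).
It fails at once if the contact tray is dropped onto the cell tray instead of lowered (faster than 0.4 m/s just above its seat) (horizontal distance between contact_tray and cell_tray below 0.03 m and z of contact_tray in the frame of cell_tray between 0.07 and 0.095 m and linear speed of contact_tray above 0.4 m/s).
It fails at once if the orange cell is lifted or displaced by more than 80 mm (height (world z) of bad_cell above 0.03 m or distance of bad_cell from where it was at the start of the episode above 0.08 m).
It fails at once if another bystander is displaced by more than 40 mm (distance of any of screwdriver, plug, tape, cleaner, board from where it was at the start of the episode above 0.04 m).
Of cell_a, cell_b, cell_c, cell_d only 2 to 4 are there at a start; the rules pass over those that are not, and their reading is None.
At some moment in a run one of cell_a, cell_b, cell_c, cell_d, contact_tray may be knocked a few centimetres aside while the robot is not near it.
It also fails if it takes over 210 s, if anything falls off the work surface, if the arm or the gripper's body presses on something with over 40 N, if the wrist force passes 120 N, or if a joint passes its speed limit or range.

ROBOT

A 6-joint arm with a two-finger parallel gripper is mounted at the origin on the work surface. World frame = base frame: x ahead of the robot, y to its left, z up, the work surface at z = 0. Lengths are in mm, angles in rad, forces in N, time in s.
With the tool pointing down it reaches from about 350 to 975 mm from the base axis. Payload 7.1 kg.
Tool frame: the origin (TCP) lies at the very end of the fingers, on their centre line; the grasp point (between the pads) lies ctrl.hold_point_z behind it (ctrl.hold_point_z is the distance from the TCP to the grasp point, in mm); z points along the fingers, y is the line along which they close (so a half turn about z gives the same grasp; the last joint's range is limited). The gripper opens to 88 mm and grips with 3 to 60 N. Pads are 20 mm wide; open, the fingers measure 115 mm over their backs; the gripper's body (75 mm by 178 mm) begins 61 mm behind the grasp point.
Start: joints at [1.25, 0.423, 1.63, -0, 1.089, -0.019], TCP at [185.743, 596.745, 196.575] pointing down, gripper open.
Joint ranges: [-3, 3], [-0.9, 2.11], [0.09, 2.58], [-1.31, 4.45], [0.11, 2.69], [-2.54, 2.54]. Speed limits (rad/s): [2.39, 2.39, 3.01, 3.14, 3.14, 3.14].

INTERFACE

Orientations are given as a rotation vector (axis times angle).
In Python, from workcell import ctrl gives the robot as it stands. The module is installed in compiled form; this text tells all that it offers.
- The arm moves only by the shell command python3 -m creep 'ROWS'. ROWS is JSON, a list of rows, each an object with "translation": the shift along the tool's x, y, z in mm, a list of three; "angular": the turn, a rotation vector about the tool's x, y, z in rad, a list of three; "jaw": the opening, from 0 (shut) to 1 (fully open). A call has exactly 8 rows; each row is the pose to reach, as a shift and turn from the pose commanded when the call began, along the tool's axes at that moment; what a row does not reach only later rows make up. A row lasts 1/8 s, in which the tool goes at most 62.5 mm and 10.7 degrees, less where a joint would pass 70% of its speed; a pose out of reach is approached as far as the arm can. A call with a gripper value outside its range is refused whole. The fingers move at their own pace and stop on an object; the grip force is fixed at half the most. Time passes only in rows, so rows that repeat a pose let the fingers close, or fill a call up. It gives the time, the measured TCP pose, the force, the opening and the grip force at its end, in the units of the state.
- ctrl.get_obs(): the state, without advancing time (a new reading comes with each control period).
- ctrl.get_image(name): name is "scene" or "top"; returns the picture (384x512x3 uint8, red, green, blue); there is no depth.
- ctrl.camera_info(name): a dict with "camera_matrix" (3x3 intrinsics, pixels), "world_from_camera" (4x4, takes a point from camera to world coordinates). Camera axes: x right, y up, looking along -z (the intrinsics and any distortion apply to the point x, -y, -z); pixel columns grow to the right and rows downward; lengths in mm; the calibration is good to about 2 mm. A picture is of the moment at which its call begins. camera_info takes no time and is no camera call.
- ctrl.close_job(): hands the job in; it is judged then, once.
Trained networks look in the newest picture that a camera, given by its name, has taken for a name from the list of things; names that differ only in an ending like _2 or _b are one class to them, and where a whole thing is asked for, a point or a joint stands for the part that bears it (a point fixed in the world has none). Each returns a list of dicts, best first, with "score" (0 to 1); they miss things now and then, are a little off and sometimes report something else, mostly with a low value. They report only what shows in the picture. A call takes as long as a camera call.
- ctrl.look_for(camera, label): "rect" ([left, top, right, bottom] in pixels, round what is visible of it).
The state is a dict: "t": time; "qpos": joint angles; "qvel": joint speeds; "joint_torque": joint torques, N m; "ee_pos": TCP position; "orientation": TCP orientation; "ft_force": force on the tool from outside, world axes, zero at the start; "moment": the same for the moment, N m; "width": finger opening in mm; "grasp_force": force on a finger pad.
Only numpy, scipy, OpenCV 4.12 (cv2) and the standard library are available. Lean on these libraries where they do the work, as an engineer would, in place of code of your own. Each camera call takes 0.05 s, during which the arm holds its last target. There are 200 camera calls.

## Working session

There is one attempt and no reset: what is moved stays moved. The work goes in short steps, Python scripts to look and compute and a shell command to move; the robot and the scene stay as the last step left them, time stands still between calls to the robot, and variables do not carry over. Pictures are saved under pics/ and viewed, at most 14 in all, crops included, and the job is handed in when it is done.

```bash
mkdir -p pics
cat > h.py <<'E'
import numpy as np, cv2
from workcell import ctrl
from scipy.spatial.transform import Rotation as R
def snap(cam,fn=None):
    im=ctrl.get_image(cam)
    if fn: cv2.imwrite('pics/'+fn,im[:,:,::-1])
    return im
def ray(cam,u,v):
    i=ctrl.camera_info(cam);K=np.array(i['camera_matrix']);T=np.array(i['world_from_camera'])
    d=np.linalg.inv(K)@[u,v,1];d=np.array([d[0],-d[1],-d[2]])
    return T[:3,3],T[:3,:3]@d
def at(cam,u,v,z):
    o,d=ray(cam,u,v);return o+d*(z-o[2])/d[2]
def px(cam,p):
    i=ctrl.camera_info(cam);K=np.array(i['camera_matrix']);T=np.linalg.inv(np.array(i['world_from_camera']))
    c=T[:3,:3]@np.array(p,float)+T[:3,3];q=K@[c[0],-c[1],-c[2]];return q[:2]/q[2]
E
python3 - <<'E'
from h import *
for c in('top','scene'):
    snap(c,c+'0.png');i=ctrl.camera_info(c);print({k:(np.round(v,2).tolist()) for k,v in i.items() if k!='name'})
for l in('cell_a','bad_cell','cell_tray','contact_tray','tester','screwdriver','cleaner','tape','plug','board','cell_a_plus'):
    print(l,[(round(d['score'],2),np.round(d['rect']).astype(int).tolist()) for d in ctrl.look_for('top',l)])
o=ctrl.get_obs();print(o,ctrl.hold_point_z)
E
```

```text
{'camera_matrix': [[378.2, 0.0, 253.69], [0.0, 378.2, 188.52], [0.0, 0.0, 1.0]], 'world_from_camera': [[-0.03, 1.0, -0.07, 498.37], [-1.0, -0.03, -0.01, 77.02], [-0.01, 0.07, 1.0, 1355.44], [0.0, 0.0, 0.0, 1.0]]}
{'camera_matrix': [[382.82, 0.0, 257.82], [0.0, 382.82, 188.95], [0.0, 0.0, 1.0]], 'world_from_camera': [[0.86, -0.43, 0.26, 887.63], [0.5, 0.73, -0.45, -430.84], [0.01, 0.52, 0.85, 1026.53], [0.0, 0.0, 0.0, 1.0]]}
cell_a [(0.56, [363, 240, 385, 253]), (0.47, [339, 213, 354, 228]), (0.45, [395, 215, 413, 233])]
bad_cell [(0.76, [367, 211, 384, 226])]
cell_tray [(0.68, [243, 180, 308, 243])]
contact_tray [(0.93, [140, 191, 208, 250])]
tester [(0.76, [343, 147, 390, 203])]
screwdriver [(0.55, [197, 120, 216, 164])]
cleaner [(0.63, [306, 132, 319, 150])]
tape [(0.79, [95, 221, 124, 242])]
plug [(0.71, [242, 131, 256, 159]), (0.7, [274, 126, 284, 147])]
board [(0.87, [240, 131, 258, 161])]
cell_a_plus []
{'t': 0.65, 'qpos': array([ 1.24999254e+00,  4.23105554e-01,  1.62990198e+00, -8.67415358e-06,
        1.08862418e+00, -1.89940313e-02]), 'qvel': array([ 1.73348044e-03, -8.94261741e-04,  1.38346908e-03, -6.24908616e-05,
        2.66795488e-03,  6.85043563e-04]), 'joint_torque': array([ 9.11185180e-04, -5.44370914e+01, -2.73970467e+01,  6.45757606e-02,
        1.69410871e-02, -1.37379789e-05]), 'ee_pos': array([185.7464076 , 596.73294785, 196.57080975]), 'orientation': array([ 4.72277989e-01,  3.10588986e+00, -6.25190884e-05]), 'ft_force': array([ 0.10962766, -0.75396935, -0.81822122]), 'moment': array([ 0.031276  , -0.00275011,  0.02784363]), 'grasp_force': 0.0, 'width': 88.00161068532803} 18.700000000000003
```

View pics/top0.png

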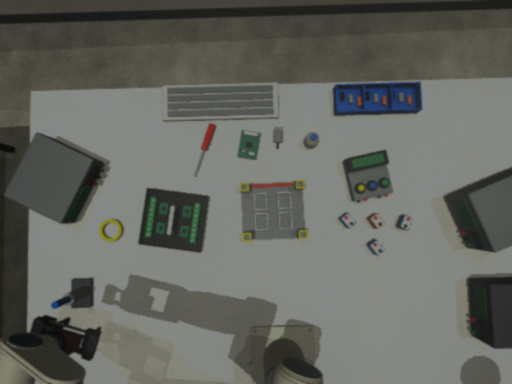

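View pics/scene0.png

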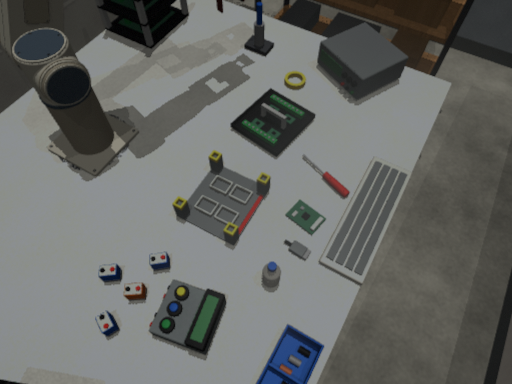

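The top view shows three blue cells at about (347,220), (405,222) and (376,247), with the orange one at (375,220). The cell tray is at (273,211), the contact tray at (174,220) and the tester at (369,176). Next I'll enlarge the crops.

Run:
```python
import cv2,numpy as np
t=cv2.imread('pics/top0.png');s=cv2.imread('pics/scene0.png')
f=lambda a,k:cv2.resize(a,None,fx=k,fy=k,interpolation=cv2.INTER_CUBIC)
a=f(t[205:262,332:420],8)
b=f(t[175:245,235:315],5);c=f(s[245:340,90:180],5)
cv2.imwrite('pics/c1.png',a)
h=max(b.shape[0],c.shape[0]);o=np.zeros((h,b.shape[1]+c.shape[1],3),np.uint8);o[:b.shape[0],:b.shape[1]]=b;o[:c.shape[0],b.shape[1]:]=c
h=f(o,.9);cv2.imwrite('pics/c2.png',h);print(a.shape,h.shape)
```

```text
(456, 704, 3) (428, 765, 3)
```

View pics/c1.png

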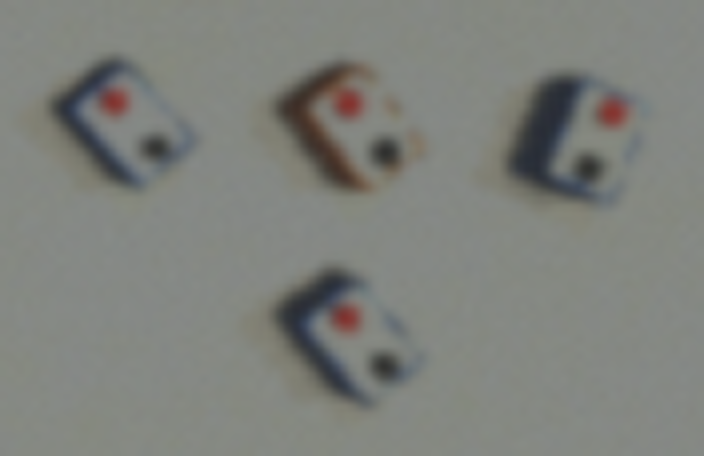

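View pics/c2.png

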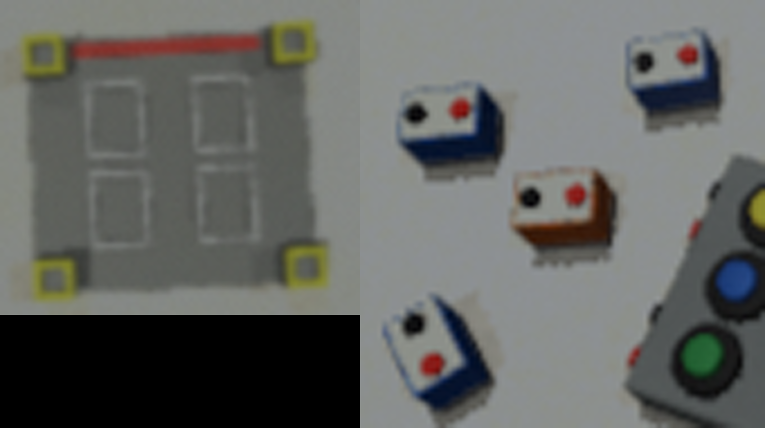

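Each cell's red terminal points away from the robot, at varied angles. The crops give good seeds for centroids, so I'll work out poses from the terminals, the yellow tower tops and the keys.

```bash
cat >> h.py <<'E'
def cen(im,kind,seed,r):
    """weighted colour centroid near seed"""
    f=im.astype(float);R_,G,B=f[...,0],f[...,1],f[...,2]
    w={'red':R_-np.maximum(G,B)-30,'yel':np.minimum(R_,G)-B-25,'blu':B-R_-25,'grn':G-np.maximum(R_,B)-15,'blk':90-f.max(2)}[kind]
    vv,uu=np.mgrid[:f.shape[0],:f.shape[1]]
    c=np.array(seed,float)
    for _ in range(3):
        m=np.clip(w,0,None)*(np.hypot(uu-c[0],vv-c[1])<=r)
        if m.sum()<=0:return None
        c=np.array([(m*uu).sum(),(m*vv).sum()])/m.sum()
    return c
def rigid(L,W):
    L=np.array(L,float);W=np.array(W)[:,:2];a=L-L.mean(0);b=W-W.mean(0)
    th=np.arctan2((a[:,0]*b[:,1]-a[:,1]*b[:,0]).sum(),(a*b).sum())
    M=np.array([[np.cos(th),-np.sin(th)],[np.sin(th),np.cos(th)]])
    t=W.mean(0)-M@L.mean(0);res=np.abs(L@M.T+t-W).max()
    return t,th,res
def findcells(im,names=None,z=54):
    # red blob with dark blob 26 mm away, top camera
    f=im.astype(int);m=((f[...,0]-np.maximum(f[...,1],f[...,2]))>35).astype(np.uint8)
    n,_,st,ce=cv2.connectedComponentsWithStats(m)
    out=[]
    for k in range(1,n):
        if not 4<=st[k,4]<=30: continue
        c=cen(im,'red',ce[k],2.5);out.append((c,at('top',*c,z)))
    return out
E
python3 - <<'E'
from h import *
t=cv2.imread('pics/top0.png')[:,:,::-1];s=cv2.imread('pics/scene0.png')[:,:,::-1]
o=lambda u,v:((u+.5)/8-.5+332,(v+.5)/8-.5+205)
T={'A':((115,101),(156,147)),'Or':((348,103),(386,151)),'C':((612,112),(588,166)),'D':((346,317),(384,365))}
# scene guess by projection
for n,(r,b) in T.items():
    P=[]
    for cam,im in(('top',t),('scene',s)):
        if cam=='top': cr=cen(im,'red',o(*r),2.5);cb=cen(im,'blk',o(*b),2.2)
        else: cr=cen(im,'red',px(cam,P[0]),3.5);cb=cen(im,'blk',px(cam,P[1]),2.5)
        a,q=at(cam,*cr,54),at(cam,*cb,54);P+=[a,q]
        m=(a+q)/2;d=a-q
        print(n,cam,'mid',m[:2].round(1),'yaw',round(np.arctan2(d[1],d[0]),3),'len',round(np.hypot(*d[:2]),1))
tw=[(-85,-95),(-85,95),(85,-95),(85,95)]
for cam,im,sd in(('top',t,[(303,234),(247,237),(300,185),(245,188)]),('scene',s,[(181,206),(216,159),(231,231),(263,182)])):
    W=[at(cam,*cen(im,'yel',c,6),75) for c in sd];print('tray',cam,rigid(tw,W),np.round(W,0)[:,:2].tolist())
for cam,im,sd in(('top',t,[(361,188),(373,186),(384,183)]),('scene',s,[(181,292),(174,308),(167,324)])):
    W=[at(cam,*cen(im,k,c,4),63) for c,k in zip(sd,('yel','blu','grn'))];print('keys',cam,rigid([(0,42),(0,0),(0,-42)],W),np.round(W,0)[:,:2].tolist())
f=lambda a,k:cv2.resize(a,None,fx=k,fy=k,interpolation=cv2.INTER_CUBIC)
a=f(t[180:260,130:218],5);b=f(s[80:160,222:325],5);b=cv2.resize(b,(400,int(400*80/103)))
O=np.zeros((400,840,3),np.uint8);O[:,:440]=a;O[:b.shape[0],440:]=b;cv2.imwrite('pics/c3.png',cv2.resize(O,(798,380))[:,:,::-1])
E
```

```text
A top mid [ 470.8 -236. ] yaw 0.687 len 26.3
A scene mid [ 471.3 -236.7] yaw 0.72 len 25.7
Or top mid [ 467.1 -334.5] yaw 0.609 len 26.5
Or scene mid [ 467.6 -335.3] yaw 0.613 len 25.6
C top mid [ 458.9 -433.5] yaw -0.466 len 26.5
C scene mid [ 459.6 -434.5] yaw -0.455 len 25.4
D top mid [ 376.1 -329.8] yaw 0.631 len 25.9
D scene mid [ 376.7 -330.2] yaw 0.659 len 25.2
tray top (array([511.4414777 ,  21.35934761]), np.float64(0.022983207813132813), np.float64(1.0400760506298639)) [[430.0, -75.0], [425.0, 114.0], [598.0, -71.0], [593.0, 118.0]]
tray scene (array([513.46292763,  18.6116978 ]), np.float64(0.02858180212850444), np.float64(2.589169877857344)) [[433.0, -77.0], [425.0, 113.0], [602.0, -77.0], [594.0, 116.0]]
keys top (array([ 589.4403666 , -321.93417181]), np.float64(0.19126307806240814), np.float64(0.1602858361146673)) [[582.0, -281.0], [589.0, -322.0], [598.0, -363.0]]
keys scene (array([ 589.08935491, -321.55135118]), np.float64(0.20394978160179444), np.float64(0.6531482235180874)) [[581.0, -281.0], [589.0, -322.0], [598.0, -362.0]]
```

View pics/c3.png

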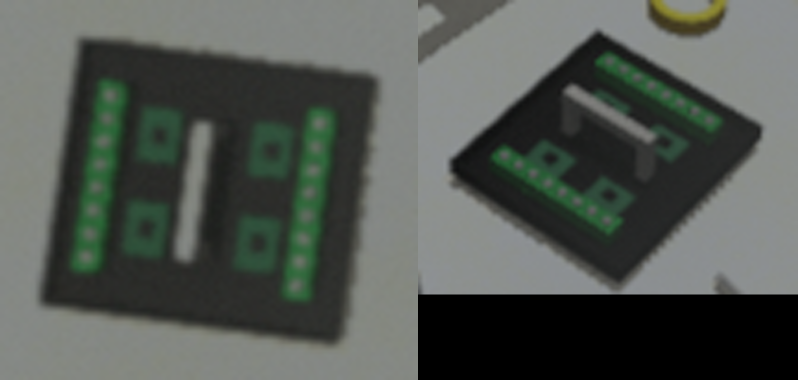

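Both cameras agree to about 1 mm. Next is a helper that gives the deltas, then the first move towards cell A.

```bash
cat >> h.py <<'E'
def go(x,y,z,psi):
    """tool-frame shift and turn to TCP (x,y,z), pointing down, tool y at yaw psi"""
    o=ctrl.get_obs();R0=R.from_rotvec(o['orientation']).as_matrix()
    yy=np.array([np.cos(psi),np.sin(psi),0]);zz=np.array([0,0,-1.]);Rt=np.column_stack([np.cross(yy,zz),yy,zz])
    d=R0.T@(np.array([x,y,z])-o['ee_pos']);w=R.from_matrix(R0.T@Rt).as_rotvec()
    print('d',d.round(1),'w',w.round(3),'t',round(o['t'],2),'q6',o['qpos'][5].round(2),'psi',round(np.arctan2(R0[1,1],R0[0,1]),3))
TR=(512.,20.8,.024)
def pocket(i,j):
    c,s=np.cos(TR[2]),np.sin(TR[2]);a,b=i*35,j*42
    return TR[0]+c*a-s*b,TR[1]+s*a+c*b
E
python3 - <<'E'
from h import *
go(480,100,200,.2);go(471,-236.4,150,.70-1.571)
print(pocket(1,-1),pocket(-1,-1),pocket(1,1),pocket(-1,1))
E
```

```text
d [-428.6 -386.8   -3.4] w [-0.     0.     1.069] t 0.65 q6 -0.02 psi 1.269
d [-520.  -710.7   46.6] w [-0.    0.    2.14] t 0.65 q6 -0.02 psi 1.269
(np.float64(547.9978237186176), np.float64(-20.347985218274445)) (np.float64(478.01798275095615), np.float64(-22.027823942919248)) (np.float64(545.9820172490438), np.float64(63.62782394291925)) (np.float64(476.00217628138245), np.float64(61.94798521827445))
```

```bash
python3 -m creep '[{"translation":[-54,-48,0],"angular":[0,0,0.13],"jaw":0.65},{"translation":[-107,-97,0],"angular":[0,0,0.27],"jaw":0.65},{"translation":[-160,-145,0],"angular":[0,0,0.40],"jaw":0.65},{"translation":[-214,-193,0],"angular":[0,0,0.53],"jaw":0.65},{"translation":[-268,-242,0],"angular":[0,0,0.67],"jaw":0.65},{"translation":[-321,-290,0],"angular":[0,0,0.80],"jaw":0.65},{"translation":[-375,-338,0],"angular":[0,0,0.93],"jaw":0.65},{"translation":[-429,-387,0],"angular":[0,0,1.07],"jaw":0.65}]'
python3 -c "
from h import *
go(471,-236.4,120,.70-1.571)"
```

```text
t: 1.65
ee_pos: [441.7, 164.9, 197.0]
orientation: [1.995, 2.426, 0.002]
ft_force: [1.2, 1.2, 0.4]
width: 57.3
grasp_force: 0.0
d [-399.4  -48.9   76.9] w [ 1.000e-03 -1.000e-03  1.066e+00] t 1.65 q6 0.14 psi 0.195
```

```bash
python3 -m creep '[{"translation":[-60,-8,10],"angular":[0,0,0.18],"jaw":0.65},{"translation":[-120,-16,20],"angular":[0,0,0.36],"jaw":0.65},{"translation":[-180,-24,35],"angular":[0,0,0.54],"jaw":0.65},{"translation":[-240,-32,50],"angular":[0,0,0.72],"jaw":0.65},{"translation":[-300,-40,60],"angular":[0,0,0.9],"jaw":0.65},{"translation":[-360,-48,70],"angular":[0,0,1.07],"jaw":0.65},{"translation":[-399,-49,76],"angular":[0,0,1.07],"jaw":0.65},{"translation":[-399,-49,76],"angular":[0,0,1.07],"jaw":0.65}]'
python3 -c "
from h import *
go(471,-236.4,20,.70-1.571)"
```

```text
t: 2.65
ee_pos: [471.8, -236.7, 120.2]
orientation: [2.953, 1.072, 0.0]
ft_force: [0.3, -0.6, 0.8]
width: 57.5
grasp_force: 0.0
d [ -0.4  -0.7 100.2] w [ 0.001 -0.    -0.003] t 2.65 q6 0.39 psi -0.874
```

```bash
python3 -m creep '[{"translation":[0,-1,30],"angular":[0,0,0],"jaw":0.65},{"translation":[0,-1,60],"angular":[0,0,0],"jaw":0.65},{"translation":[0,-1,85],"angular":[0,0,0],"jaw":0.65},{"translation":[0,-1,100],"angular":[0,0,0],"jaw":0.65},{"translation":[0,-1,100],"angular":[0,0,0],"jaw":0.65},{"translation":[0,-1,100],"angular":[0,0,0],"jaw":0},{"translation":[0,-1,100],"angular":[0,0,0],"jaw":0},{"translation":[0,-1,100],"angular":[0,0,0],"jaw":0}]'
python3 -m creep '[{"translation":[0,0,0],"angular":[0,0,0],"jaw":0},{"translation":[0,0,0],"angular":[0,0,0],"jaw":0},{"translation":[0,0,-15],"angular":[0,0,0],"jaw":0},{"translation":[0,0,-40],"angular":[0,0,0],"jaw":0},{"translation":[0,0,-70],"angular":[0,0,0],"jaw":0},{"translation":[0,0,-100],"angular":[0,0,0],"jaw":0},{"translation":[0,0,-120],"angular":[0,0,0],"jaw":0},{"translation":[0,0,-120],"angular":[0,0,0],"jaw":0}]'
python3 -c "
from h import *
x,y=pocket(1,-1)
go(x,y,140,TR[2]-1.571)"
```

```text
t: 3.65
ee_pos: [471.4, -233.8, 21.3]
orientation: [2.95, 1.076, 0.002]
ft_force: [0.8, -0.8, 1.4]
width: 31.2
grasp_force: 30.0
t: 4.65
ee_pos: [471.6, -233.8, 142.3]
orientation: [2.949, 1.076, 0.003]
ft_force: [-0.1, 0.4, -1.7]
width: 31.3
grasp_force: 30.0
d [ 195.9 -114.1    2.2] w [ 0.002 -0.002  0.676] t 4.65 q6 0.39 psi -0.871
```

```bash
python3 -m creep '[{"translation":[28,-16,0],"angular":[0,0,0.1],"jaw":0},{"translation":[56,-33,0],"angular":[0,0,0.2],"jaw":0},{"translation":[86,-50,0],"angular":[0,0,0.3],"jaw":0},{"translation":[116,-67,0],"angular":[0,0,0.4],"jaw":0},{"translation":[146,-84,0],"angular":[0,0,0.5],"jaw":0},{"translation":[176,-102,0],"angular":[0,0,0.6],"jaw":0},{"translation":[197,-115,0],"angular":[0.002,-0.002,0.676],"jaw":0},{"translation":[197,-115,0],"angular":[0.002,-0.002,0.676],"jaw":0}]'
python3 -c "
from h import *
x,y=pocket(1,-1)
snap('scene','s1.png');im=snap('top','t1.png')
go(x+2,y,27,TR[2]-1.571)
f=lambda a,k:cv2.resize(a,None,fx=k,fy=k,interpolation=cv2.INTER_CUBIC)
a=f(im[150:250,225:325],4)
b=f(cv2.imread('pics/s1.png')[130:250,160:280][:,:,::-1],10/3)
cv2.imwrite('pics/c4.png',np.hstack([a,b])[:,:,::-1])
"
```

```text
t: 5.65
ee_pos: [547.0, -17.3, 139.5]
orientation: [-3.14, -0.041, 0.007]
ft_force: [-0.4, -0.4, -1.6]
width: 31.4
grasp_force: 30.0
d [  3.9   1.8 112.7] w [-0.001  0.004  0.002] t 5.75 q6 1.49 psi -1.545
```

View pics/c4.png

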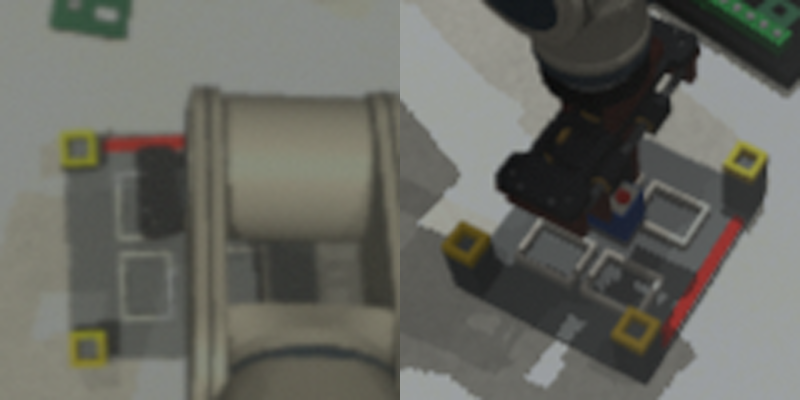

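```bash
python3 -c "
from h import *
s=cv2.imread('pics/s1.png')[:,:,::-1]
c=cen(s,'red',(226.6,189.1),3.5);o=ctrl.get_obs()
p=at('scene',*c,o['ee_pos'][2]+32.7);print(c,p.round(1),o['ee_pos'].round(1),(p-o['ee_pos']).round(1))
t=cv2.imread('pics/top0.png')[:,:,::-1]
# pocket walls: fit from white wall pixels, top z=20
g=t.astype(float).mean(2);x0,y0=244,188
m=np.zeros_like(g);m[190:238,250:297]=np.clip(g[190:238,250:297]-np.median(g[190:238,250:297])-12,0,None)
vv,uu=np.mgrid[:384,:512];print('wall centroid top',at('top',(m*uu).sum()/m.sum(),(m*vv).sum()/m.sum(),20)[:2])
s=cv2.imread('pics/scene0.png')[:,:,::-1];g=s.astype(float).mean(2)
poly=np.zeros_like(g,dtype=np.uint8);L=[(-70,-62),(70,-62),(70,62),(-70,62)]
q=np.array([px('scene',(512+a,20.8+b,20)) for a,b in L]);cv2.fillPoly(poly,[q.astype(np.int32)],1)
m=np.clip(g-np.median(g[poly>0])-12,0,None)*poly;print('wall centroid scene',at('scene',(m*uu).sum()/m.sum(),(m*vv).sum()/m.sum(),20)[:2])
"
```

```text
[226.50877193 188.64035088] [558.6 -18.1 172.4] [546.6 -18.8 139.7] [12.1  0.6 32.7]
wall centroid top [512.46814323  29.84193768]
wall centroid scene [516.23133319  18.68350155]
```

```bash
python3 -m creep '[{"translation":[3,2,20],"angular":[0,0.004,0],"jaw":0},{"translation":[3,2,40],"angular":[0,0.004,0],"jaw":0},{"translation":[3,2,60],"angular":[0,0.004,0],"jaw":0},{"translation":[3,2,75],"angular":[0,0.004,0],"jaw":0},{"translation":[3,2,85],"angular":[0,0.004,0],"jaw":0},{"translation":[3,2,85],"angular":[0,0.004,0],"jaw":0},{"translation":[3,2,85],"angular":[0,0.004,0],"jaw":0},{"translation":[3,2,85],"angular":[0,0.004,0],"jaw":0}]'
python3 -c "
from h import *
x,y=pocket(1,-1)
go(x+1.2,y,27.5,TR[2]-1.571);print(ctrl.get_obs()['ee_pos'])"
```

```text
t: 6.75
ee_pos: [550.9, -20.4, 56.2]
orientation: [-3.14, -0.038, -0.004]
ft_force: [-0.5, 0.1, -1.5]
width: 31.5
grasp_force: 30.0
d [-1.8 -0.1 28.7] w [-0.001 -0.003  0.   ] t 6.75 q6 1.49 psi -1.547
[550.87363688 -20.39775005  56.22765654]
```

```bash
python3 -m creep '[{"translation":[-2,0,7],"angular":[0,0,0],"jaw":0},{"translation":[-2,0,14],"angular":[0,0,0],"jaw":0},{"translation":[-2,0,20],"angular":[0,0,0],"jaw":0},{"translation":[-2,0,25],"angular":[0,0,0],"jaw":0},{"translation":[-2,0,28],"angular":[0,0,0],"jaw":0},{"translation":[-2,0,29],"angular":[0,0,0],"jaw":0},{"translation":[-2,0,29],"angular":[0,0,0],"jaw":0},{"translation":[-2,0,29],"angular":[0,0,0],"jaw":0}]'
```

```text
t: 7.75
ee_pos: [548.5, -20.5, 27.2]
orientation: [-3.14, -0.037, -0.003]
ft_force: [-2.4, -0.7, 5.9]
width: 31.2
grasp_force: 30.0
```

Now at about floor level with a light force. Release, lift and look.

```bash
python3 -m creep '[{"translation":[0,0,0],"angular":[0,0,0],"jaw":0.55},{"translation":[0,0,0],"angular":[0,0,0],"jaw":0.55},{"translation":[0,0,0],"angular":[0,0,0],"jaw":0.55},{"translation":[0,0,-30],"angular":[0,0,0],"jaw":0.6},{"translation":[0,0,-60],"angular":[0,0,0],"jaw":0.6},{"translation":[0,0,-90],"angular":[0,0,0],"jaw":0.65},{"translation":[0,0,-110],"angular":[0,0,0],"jaw":0.65},{"translation":[0,0,-110],"angular":[0,0,0],"jaw":0.65}]'
cat >> h.py <<'E'
def reds(z=54,show=True):
    """scene-camera red terminal blobs -> world at height z, with nearest black mate"""
    im=snap('scene');f=im.astype(int);m=((f[...,0]-np.maximum(f[...,1],f[...,2]))>40).astype(np.uint8)
    n,_,st,ce=cv2.connectedComponentsWithStats(m);out=[]
    for k in range(1,n):
        if not 4<=st[k,4]<=60: continue
        c=cen(im,'red',ce[k],3.5);p=at('scene',*c,z)
        if 250<p[0]<650 and -520<p[1]<160: print('red',c.round(1),p[:2].round(1),st[k,4])
    return im
def pair(im,cam,red,yaw,z=54):
    cr=cen(im,'red',px(cam,(*red,z)),3 if cam=='top' else 3.5)
    b=np.array(red)-26*np.array([np.cos(yaw),np.sin(yaw)]);cb=cen(im,'blk',px(cam,(*b,z)),2.3)
    a,q=at(cam,*cr,z),at(cam,*cb,z);d=a-q
    print(cam,'mid',((a+q)/2)[:2].round(1),'yaw',round(np.arctan2(d[1],d[0]),3),'len',round(np.hypot(*d[:2]),1))
E
python3 -c "
from h import *
im=reds(54);x,y=pocket(1,-1);print('want',x,y)
pair(im,'scene',(x+13,y),.02,60)
go(459.4,-434,120,-.46-1.571)"
```

```text
t: 8.75
ee_pos: [549.4, -20.6, 137.9]
orientation: [-3.14, -0.037, -0.008]
ft_force: [0.5, 1.3, 0.4]
width: 57.0
grasp_force: 0.0
red [111.8 268.7] [ 386.7 -322.5] 15
red [137.6 287.8] [ 478.  -327.9] 16
red [137.6 287.8] [ 478.3 -327.9] 6
red [131.5 295.5] [ 477.6 -351. ] 10
red [163.8 295.4] [ 548.2 -309.5] 4
red [105.5 325.5] [ 470.9 -440.1] 22
red [150.5 323.6] [ 562.4 -381.1] 6
want 547.9978237186176 -20.347985218274445
scene mid [547.3 -21.9] yaw 0.042 len 24.8
d [-98.9 411.2  16.1] w [-0.002 -0.002  0.484] t 8.8 q6 1.49 psi -1.547
```

```bash
python3 -m creep '[{"translation":[-14,55,0],"angular":[0,0,0.07],"jaw":0.65},{"translation":[-28,110,0],"angular":[0,0,0.14],"jaw":0.65},{"translation":[-42,165,0],"angular":[0,0,0.21],"jaw":0.65},{"translation":[-56,220,0],"angular":[0,0,0.28],"jaw":0.65},{"translation":[-70,275,5],"angular":[0,0,0.35],"jaw":0.65},{"translation":[-84,330,10],"angular":[0,0,0.42],"jaw":0.65},{"translation":[-95,385,16],"angular":[0,0,0.484],"jaw":0.65},{"translation":[-99,411,16],"angular":[0,0,0.484],"jaw":0.65}]'
python3 -c "
from h import *
im=snap('scene');pair(im,'scene',(471,-440),-.46)
go(459.4,-434.,20,-.46-1.571)"
```

```text
t: 9.8
ee_pos: [457.4, -435.6, 117.8]
orientation: [-3.055, 0.719, 0.002]
ft_force: [-0.4, 1.2, 0.2]
width: 57.2
grasp_force: 0.0
scene mid [ 459.5 -434.4] yaw -0.451 len 25.8
d [-0.2 -3.9 98.4] w [-0.001 -0.    -0.002] t 9.85 q6 1.25 psi -2.033
```

```bash
python3 -m creep '[{"translation":[0,-3,30],"angular":[0,0,0],"jaw":0.65},{"translation":[0,-3,60],"angular":[0,0,0],"jaw":0.65},{"translation":[0,-3,85],"angular":[0,0,0],"jaw":0.65},{"translation":[0,-3,98],"angular":[0,0,0],"jaw":0.65},{"translation":[0,-3,98],"angular":[0,0,0],"jaw":0.65},{"translation":[0,-3,98],"angular":[0,0,0],"jaw":0},{"translation":[0,-3,98],"angular":[0,0,0],"jaw":0},{"translation":[0,-3,98],"angular":[0,0,0],"jaw":0}]'
python3 -m creep '[{"translation":[0,0,0],"angular":[0,0,0],"jaw":0},{"translation":[0,0,0],"angular":[0,0,0],"jaw":0},{"translation":[0,0,-15],"angular":[0,0,0],"jaw":0},{"translation":[0,0,-40],"angular":[0,0,0],"jaw":0},{"translation":[0,0,-70],"angular":[0,0,0],"jaw":0},{"translation":[0,0,-100],"angular":[0,0,0],"jaw":0},{"translation":[0,0,-130],"angular":[0,0,0],"jaw":0},{"translation":[0,0,-130],"angular":[0,0,0],"jaw":0}]'
python3 -c "
from h import *
x,y=pocket(-1,-1);print(x,y)
go(x,y,150,TR[2]-1.571)"
```

```text
t: 10.85
ee_pos: [460.9, -431.6, 22.9]
orientation: [-3.058, 0.716, -0.004]
ft_force: [-0.1, -0.9, 2.6]
width: 31.3
grasp_force: 30.1
t: 11.85
ee_pos: [461.5, -432.0, 154.6]
orientation: [3.058, -0.716, 0.008]
ft_force: [-0.1, -0.9, -2.7]
width: 30.6
grasp_force: 29.9
478.01798275095615 -22.027823942919248
d [-167.3 -374.7    3.9] w [ 0.001 -0.005 -0.484] t 11.85 q6 1.26 psi -2.031
```

```bash
python3 -m creep '[{"translation":[-20,-44,0],"angular":[0,0,-0.06],"jaw":0},{"translation":[-43,-96,0],"angular":[0,0,-0.12],"jaw":0},{"translation":[-66,-148,0],"angular":[0,0,-0.18],"jaw":0},{"translation":[-89,-200,0],"angular":[0,0,-0.24],"jaw":0},{"translation":[-112,-252,0],"angular":[0,0,-0.3],"jaw":0},{"translation":[-135,-304,0],"angular":[0,0,-0.38],"jaw":0},{"translation":[-155,-350,0],"angular":[0,0,-0.45],"jaw":0},{"translation":[-167,-375,0],"angular":[0,-0.005,-0.484],"jaw":0}]'
python3 -m creep '[{"translation":[0,0,15],"angular":[0,0,0],"jaw":0},{"translation":[0,0,30],"angular":[0,0,0],"jaw":0},{"translation":[0,0,45],"angular":[0,0,0],"jaw":0},{"translation":[0,0,60],"angular":[0,0,0],"jaw":0},{"translation":[0,0,75],"angular":[0,0,0],"jaw":0},{"translation":[0,0,80],"angular":[0,0,0],"jaw":0},{"translation":[0,0,80],"angular":[0,0,0],"jaw":0},{"translation":[0,0,80],"angular":[0,0,0],"jaw":0}]'
python3 -c "
from h import *
x,y=pocket(-1,-1)
im=snap('scene');o=ctrl.get_obs();z=o['ee_pos'][2]+31.1
c=cen(im,'red',px('scene',o['ee_pos']+[13,0,31.1]),4);print(c,(at('scene',*c,z)-o['ee_pos']).round(1),o['ee_pos'].round(1))
go(x,y,29,TR[2]-1.571)"
```

```text
t: 12.85
ee_pos: [475.8, -18.6, 151.2]
orientation: [-3.138, -0.043, 0.009]
ft_force: [-0.5, -0.8, -2.7]
width: 30.4
grasp_force: 29.9
t: 13.85
ee_pos: [477.4, -20.8, 72.9]
orientation: [-3.139, -0.037, 0.004]
ft_force: [-0.3, 0.3, -2.2]
width: 30.6
grasp_force: 29.9
[206.99186992 191.28455285] [12.4  0.5 31.1] [477.4 -20.8  72.9]
d [ 0.6  1.3 43.9] w [-0.002  0.002  0.   ] t 13.9 q6 1.47 psi -1.547
```

```bash
python3 -m creep '[{"translation":[1,1,12],"angular":[0,0.002,0],"jaw":0},{"translation":[1,1,22],"angular":[0,0.002,0],"jaw":0},{"translation":[1,1,30],"angular":[0,0.002,0],"jaw":0},{"translation":[1,1,36],"angular":[0,0.002,0],"jaw":0},{"translation":[1,1,41],"angular":[0,0.002,0],"jaw":0},{"translation":[1,1,44.5],"angular":[0,0.002,0],"jaw":0},{"translation":[1,1,44.5],"angular":[0,0.002,0],"jaw":0},{"translation":[1,1,44.5],"angular":[0,0.002,0],"jaw":0}]'
```

```text
t: 14.9
ee_pos: [477.7, -21.9, 28.1]
orientation: [-3.139, -0.038, 0.003]
ft_force: [-0.9, 1.4, 4.8]
width: 31.3
grasp_force: 30.0
```

```bash
python3 -m creep '[{"translation":[0,0,0],"angular":[0,0,0],"jaw":0.55},{"translation":[0,0,0],"angular":[0,0,0],"jaw":0.55},{"translation":[0,0,0],"angular":[0,0,0],"jaw":0.55},{"translation":[0,0,-30],"angular":[0,0,0],"jaw":0.6},{"translation":[0,0,-60],"angular":[0,0,0],"jaw":0.6},{"translation":[0,0,-90],"angular":[0,0,0],"jaw":0.65},{"translation":[0,0,-110],"angular":[0,0,0],"jaw":0.65},{"translation":[0,0,-110],"angular":[0,0,0],"jaw":0.65}]'
python3 -c "
from h import *
im=reds(54);
for i in(1,-1):
  x,y=pocket(i,-1);print('want',x,y);pair(im,'scene',(x+13,y),.02,60)
go(376.4,-330,120,.645-1.571)"
```

```text
t: 15.9
ee_pos: [479.1, -22.0, 139.2]
orientation: [-3.139, -0.037, -0.003]
ft_force: [0.7, 0.9, 0.7]
width: 57.1
grasp_force: 0.0
red [207.7 200.2] [487.1 -22.2] 4
red [228.5 210.1] [557.3 -19.1] 14
red [111.8 268.7] [ 386.7 -322.5] 15
red [137.5 287.8] [ 477.9 -328. ] 15
red [137.6 287.8] [ 478.3 -327.9] 6
red [131.9 295.4] [ 478.3 -350.5] 10
red [163.9 295.4] [ 548.2 -309.4] 4
red [150.4 323.6] [ 562.3 -381.1] 6
want 547.9978237186176 -20.347985218274445
scene mid [546.2 -22.4] yaw 0.065 len 26.3
want 478.01798275095615 -22.027823942919248
scene mid [477.3 -25.3] yaw 0.048 len 24.7
d [-109.2  305.6   17.5] w [-0.002 -0.001 -0.621] t 15.95 q6 1.47 psi -1.547
```

```bash
python3 -m creep '[{"translation":[-15,45,0],"angular":[0,0,-0.1],"jaw":0.65},{"translation":[-32,90,0],"angular":[0,0,-0.2],"jaw":0.65},{"translation":[-49,140,0],"angular":[0,0,-0.3],"jaw":0.65},{"translation":[-67,190,5],"angular":[0,0,-0.4],"jaw":0.65},{"translation":[-85,240,10],"angular":[0,0,-0.5],"jaw":0.65},{"translation":[-100,285,15],"angular":[0,0,-0.58],"jaw":0.65},{"translation":[-109,306,17],"angular":[0,0,-0.62],"jaw":0.65},{"translation":[-109,306,17],"angular":[0,0,-0.62],"jaw":0.65}]'
python3 -c "
from h import *
im=snap('scene');pair(im,'scene',(386.7,-322.5),.645)
for i in(1,-1):
  x,y=pocket(i,-1);pair(im,'scene',(x+13,y),.02,60)
go(376.4,-330,20,.645-1.571)"
```

```text
t: 16.95
ee_pos: [375.0, -330.9, 118.8]
orientation: [-2.977, -0.988, 0.003]
ft_force: [-0.0, 0.7, 0.1]
width: 57.0
grasp_force: 0.0
scene mid [ 376.7 -330.3] yaw 0.637 len 25.9
scene mid [546.7 -22.2] yaw 0.051 len 25.4
scene mid [476.6 -25.7] yaw 0.062 len 25.5
d [ 0.8  1.1 99.1] w [-0.005 -0.    -0.003] t 17.0 q6 0.18 psi -0.929
```

```bash
python3 -m creep '[{"translation":[1,1,30],"angular":[-0.005,0,-0.003],"jaw":0.65},{"translation":[1,1,60],"angular":[-0.005,0,-0.003],"jaw":0.65},{"translation":[1,1,85],"angular":[-0.005,0,-0.003],"jaw":0.65},{"translation":[1,1,98],"angular":[-0.005,0,-0.003],"jaw":0.65},{"translation":[1,1,98],"angular":[-0.005,0,-0.003],"jaw":0.65},{"translation":[1,1,98],"angular":[-0.005,0,-0.003],"jaw":0},{"translation":[1,1,98],"angular":[-0.005,0,-0.003],"jaw":0},{"translation":[1,1,98],"angular":[-0.005,0,-0.003],"jaw":0}]'
python3 -m creep '[{"translation":[0,0,0],"angular":[0,0,0],"jaw":0},{"translation":[0,0,0],"angular":[0,0,0],"jaw":0},{"translation":[0,0,-15],"angular":[0,0,0],"jaw":0},{"translation":[0,0,-40],"angular":[0,0,0],"jaw":0},{"translation":[0,0,-70],"angular":[0,0,0],"jaw":0},{"translation":[0,0,-100],"angular":[0,0,0],"jaw":0},{"translation":[0,0,-130],"angular":[0,0,0],"jaw":0},{"translation":[0,0,-130],"angular":[0,0,0],"jaw":0}]'
python3 -c "
from h import *
x,y=pocket(-1,1);print(x,y)
go(x,y,150,TR[2]-1.571)"
```

```text
t: 18.0
ee_pos: [377.7, -330.5, 23.0]
orientation: [2.976, 0.997, 0.002]
ft_force: [-1.5, 1.0, 3.2]
width: 31.2
grasp_force: 30.1
t: 19.0
ee_pos: [378.6, -331.4, 154.9]
orientation: [2.972, 0.996, 0.006]
ft_force: [-0.2, -0.1, -1.9]
width: 30.7
grasp_force: 30.0
476.00217628138245 61.94798521827445
d [ 314.7 -255.2    3.4] w [ 0.007 -0.004  0.623] t 19.0 q6 0.18 psi -0.924
```

```bash
python3 -m creep '[{"translation":[36,-29,0],"angular":[0,0,0.07],"jaw":0},{"translation":[77,-62,0],"angular":[0,0,0.15],"jaw":0},{"translation":[120,-97,0],"angular":[0,0,0.24],"jaw":0},{"translation":[163,-132,0],"angular":[0,0,0.33],"jaw":0},{"translation":[206,-167,0],"angular":[0,0,0.42],"jaw":0},{"translation":[249,-202,0],"angular":[0,0,0.51],"jaw":0},{"translation":[288,-233,0],"angular":[0.004,-0.002,0.58],"jaw":0},{"translation":[315,-255,0],"angular":[0.007,-0.004,0.623],"jaw":0}]'
python3 -m creep '[{"translation":[0,0,15],"angular":[0,0,0],"jaw":0},{"translation":[0,0,30],"angular":[0,0,0],"jaw":0},{"translation":[0,0,45],"angular":[0,0,0],"jaw":0},{"translation":[0,0,60],"angular":[0,0,0],"jaw":0},{"translation":[0,0,75],"angular":[0,0,0],"jaw":0},{"translation":[0,0,80],"angular":[0,0,0],"jaw":0},{"translation":[0,0,80],"angular":[0,0,0],"jaw":0},{"translation":[0,0,80],"angular":[0,0,0],"jaw":0}]'
python3 -c "
from h import *
x,y=pocket(-1,1)
im=snap('scene');o=ctrl.get_obs();z=o['ee_pos'][2]+31
c=cen(im,'red',px('scene',o['ee_pos']+[13,0,31]),4);print(c,(at('scene',*c,z)-o['ee_pos']).round(1),o['ee_pos'].round(1))
go(x+.5,y,29,TR[2]-1.571)"
```

```text
t: 20.0
ee_pos: [474.6, 65.2, 150.9]
orientation: [-3.138, -0.037, 0.009]
ft_force: [-0.1, 0.2, -1.4]
width: 30.5
grasp_force: 30.0
t: 21.0
ee_pos: [475.1, 63.5, 72.3]
orientation: [-3.138, -0.037, 0.005]
ft_force: [1.0, -0.0, -2.1]
width: 30.5
grasp_force: 30.0
[222.3258427 170.1011236] [12.1 -1.3 31. ] [475.2  63.6  72.3]
d [ 1.4  1.8 43.3] w [-0.004  0.003  0.   ] t 21.05 q6 1.65 psi -1.547
```

```bash
python3 -m creep '[{"translation":[1.5,2,12],"angular":[-0.003,0.003,0],"jaw":0},{"translation":[1.5,2,22],"angular":[-0.003,0.003,0],"jaw":0},{"translation":[1.5,2,30],"angular":[-0.003,0.003,0],"jaw":0},{"translation":[1.5,2,36],"angular":[-0.003,0.003,0],"jaw":0},{"translation":[1.5,2,41],"angular":[-0.003,0.003,0],"jaw":0},{"translation":[1.5,2,44.5],"angular":[-0.003,0.003,0],"jaw":0},{"translation":[1.5,2,44.5],"angular":[-0.003,0.003,0],"jaw":0},{"translation":[1.5,2,44.5],"angular":[-0.003,0.003,0],"jaw":0}]'
```

```text
t: 22.05
ee_pos: [476.6, 62.4, 28.3]
orientation: [-3.14, -0.037, 0.0]
ft_force: [-2.9, 4.9, 10.7]
width: 30.8
grasp_force: 30.1
```

```bash
python3 -m creep '[{"translation":[0,0,0],"angular":[0,0,0],"jaw":0.55},{"translation":[0,0,0],"angular":[0,0,0],"jaw":0.55},{"translation":[0,0,0],"angular":[0,0,0],"jaw":0.55},{"translation":[0,0,-30],"angular":[0,0,0],"jaw":0.6},{"translation":[0,0,-60],"angular":[0,0,0],"jaw":0.6},{"translation":[0,0,-90],"angular":[0,0,0],"jaw":0.6},{"translation":[0,0,-140],"angular":[0,0,0],"jaw":0.6},{"translation":[-40,50,-180],"angular":[0,0,0],"jaw":0.6}]'
python3 -m creep '[{"translation":[-5,60,0],"angular":[0,0,0],"jaw":0.6},{"translation":[-10,120,0],"angular":[0,0,0],"jaw":0.6},{"translation":[-15,180,0],"angular":[0,0,0],"jaw":0.6},{"translation":[-20,240,0],"angular":[0,0,0],"jaw":0.6},{"translation":[-20,270,0],"angular":[0,0,0],"jaw":0.6},{"translation":[-20,270,0],"angular":[0,0,0],"jaw":0.6},{"translation":[-20,270,0],"angular":[0,0,0],"jaw":0.6},{"translation":[-20,270,0],"angular":[0,0,0],"jaw":0.6}]'
python3 -c "
from h import *
s=snap('scene','s2.png');t=snap('top','t2.png')
for i,j in((1,-1),(-1,-1),(-1,1)):
  x,y=pocket(i,j);print('want',np.round((x,y),1))
  for c,im in(('scene',s),('top',t)): pair(im,c,(x+13,y),.02,60)
f=lambda a,k:cv2.resize(a,None,fx=k,fy=k,interpolation=cv2.INTER_CUBIC)
tw=[(-85,-95),(-85,95),(85,-95),(85,95)]
W=[at('top',*cen(t,'yel',c,6),75) for c in [(303,234),(247,237),(300,185),(245,188)]];print(rigid(tw,W))
cv2.imwrite('pics/c5.png',np.hstack([f(t[150:270,125:325],3),f(s[130:250,170:275],3)])[:,:,::-1])
print([(round(d['score'],2),np.round(d['rect']).astype(int).tolist()) for d in ctrl.look_for('top','contact_tray')])
"
```

```text
t: 23.05
ee_pos: [446.5, 20.0, 202.8]
orientation: [-3.141, -0.042, -0.005]
ft_force: [0.5, -0.9, -0.0]
width: 52.8
grasp_force: 0.0
t: 24.05
ee_pos: [430.5, -249.7, 200.2]
orientation: [-3.14, -0.04, 0.003]
ft_force: [-0.7, -0.3, -0.4]
width: 52.4
grasp_force: 0.0
want [548.  -20.3]
scene mid [546.7 -22.2] yaw 0.052 len 25.3
top mid [546.7 -21.4] yaw 0.025 len 27.4
want [478. -22.]
scene mid [480.5 -25.5] yaw 0.044 len 25.9
top mid [480.5 -24.4] yaw 0.017 len 26.2
want [476.   61.9]
scene mid [475.6  62.5] yaw 0.038 len 25.1
top mid [475.4  63.2] yaw 0.03 len 26.7
(array([511.47983213,  21.40914639]), np.float64(0.02314868229492114), np.float64(1.1251142141882724))
[(0.73, [138, 190, 208, 251])]
```

View pics/c5.png

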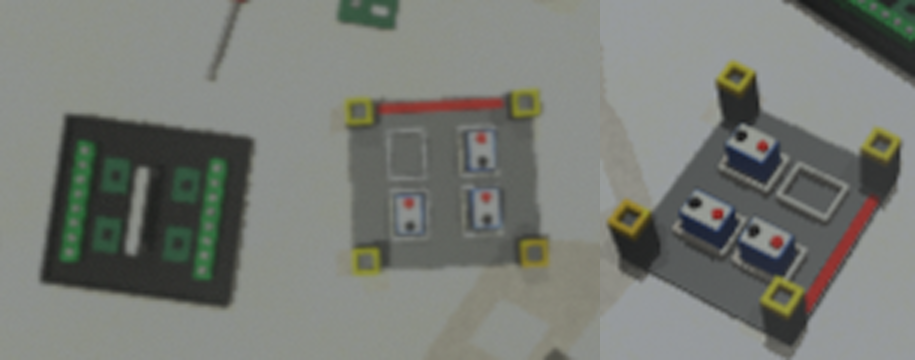

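```bash
cat >> h.py <<'E'
def ctray(cam,im,guess,yaw,base=0):
    """bar (bright) and green strips of contact tray whose origin is near guess"""
    f=im.astype(float);hsv=cv2.cvtColor(im,cv2.COLOR_RGB2HSV).astype(int)
    c,s=np.cos(yaw),np.sin(yaw);M=np.array([[c,-s],[s,c]])
    def mask(hx,hy,cx,cy,z):
        q=np.array([px(cam,(*(np.array(guess)+M@[cx+a*hx,cy+b*hy]),z+base)) for a,b in((1,1),(1,-1),(-1,-1),(-1,1))])
        m=np.zeros(f.shape[:2],np.uint8);cv2.fillPoly(m,[np.round(q).astype(np.int32)],1);return m>0
    m=mask(60,22,0,0,69)&(f.min(2)>105)
    v,u=np.nonzero(m);P=np.array([at(cam,a,b,69+base)[:2] for a,b in zip(u,v)]);e=np.linalg.svd(P-P.mean(0))[2][0];mid=(P.mean(0))
    pr=(P-mid)@e;print(cam,'bar',mid.round(1),'yaw',round(np.arctan(e[1]/e[0]),3),'len',np.ptp(pr).round(1),len(u))
    C=[]
    for sg in(1,-1):
        m=mask(75,16,0,78*sg,35)&(f[...,1]-np.maximum(f[...,0],f[...,2])>35)
        v,u=np.nonzero(m);P=np.array([at(cam,a,b,35+base)[:2] for a,b in zip(u,v)]);C.append(P.mean(0))
    d=C[0]-C[1];print(cam,'strips',((C[0]+C[1])/2).round(1),'yaw',round(np.arctan2(-d[0],d[1]),3),'sep',np.hypot(*d).round(1))
E
python3 -c "
from h import *
s=cv2.imread('pics/s2.png')[:,:,::-1].copy();t=cv2.imread('pics/t2.png')[:,:,::-1].copy()
g=at('top',125+139/3,150+210/3,40)[:2];print(g)
for c,im in(('scene',s),('top',t)): ctray(c,im,g,-.13)
"
```

```text
[487.05504744 374.53339423]
scene bar [487.3 371.3] yaw -0.155 len 95.4 69
scene strips [485.5 370. ] yaw -0.132 sep 154.9
top bar [488.2 372.1] yaw -0.154 len 95.6 97
top strips [487.9 371.8] yaw -0.171 sep 156.0
```

```bash
python3 -c "
from h import *
go(460,80,190,-.1);go(487.7,371.5,150,1.416)"
```

```text
d [  37.6 -329.3   10.6] w [-1.000e-03  1.000e-03 -1.446e+00] t 24.2 q6 1.0 psi -1.546
d [  72.7 -620.    50.7] w [-2.000e-03 -1.000e-03 -2.962e+00] t 24.2 q6 1.0 psi -1.546
```

```bash
python3 -m creep '[{"translation":[5,-41,0],"angular":[0,0,-0.18],"jaw":0.6},{"translation":[10,-82,0],"angular":[0,0,-0.36],"jaw":0.6},{"translation":[14,-123,0],"angular":[0,0,-0.54],"jaw":0.6},{"translation":[19,-164,0],"angular":[0,0,-0.72],"jaw":0.6},{"translation":[24,-205,0],"angular":[0,0,-0.9],"jaw":0.6},{"translation":[28,-246,0],"angular":[0,0,-1.08],"jaw":0.6},{"translation":[33,-288,5],"angular":[0,0,-1.26],"jaw":0.6},{"translation":[38,-329,10],"angular":[0,0,-1.44],"jaw":0.6}]'
python3 -c "
from h import *
go(487.7,371.5,130,1.416)"
```

```text
t: 25.2
ee_pos: [460.7, 80.7, 190.7]
orientation: [-2.329, -2.107, -0.0]
ft_force: [0.0, 0.9, 0.7]
width: 52.5
grasp_force: 0.0
d [292.   -2.1  60.9] w [ 0.000e+00 -1.000e-03 -1.516e+00] t 25.2 q6 0.25 psi -0.1
```

```bash
python3 -m creep '[{"translation":[45,0,0],"angular":[0,0,-0.18],"jaw":0.6},{"translation":[90,-1,5],"angular":[0,0,-0.36],"jaw":0.6},{"translation":[135,-2,15],"angular":[0,0,-0.54],"jaw":0.6},{"translation":[180,-2,25],"angular":[0,0,-0.72],"jaw":0.6},{"translation":[225,-2,35],"angular":[0,0,-0.9],"jaw":0.6},{"translation":[265,-2,45],"angular":[0,0,-1.08],"jaw":0.6},{"translation":[292,-2,55],"angular":[0,0,-1.26],"jaw":0.6},{"translation":[292,-2,61],"angular":[0,0,-1.44],"jaw":0.6}]'
python3 -c "
from h import *
s=snap('scene')
ctray('scene',s,(487.7,371.5),-.15)
go(487.7,371.5,45,1.416)"
```

```text
t: 26.2
ee_pos: [489.3, 371.8, 129.0]
orientation: [-0.359, -3.12, -0.001]
ft_force: [-0.4, 0.6, -0.7]
width: 52.9
grasp_force: 0.0
scene bar [477.6 371.9] yaw 0.0 len 0.0 1
scene strips [464.1 373.6] yaw -0.576 sep 166.2
d [ 1.   0.8 83.3] w [-0.001 -0.002 -0.067] t 26.25 q6 -0.72 psi 1.349
```

```bash
python3 -m creep '[{"translation":[1,1,20],"angular":[0,0,-0.067],"jaw":0.6},{"translation":[1,1,40],"angular":[0,0,-0.067],"jaw":0.6},{"translation":[1,1,60],"angular":[0,0,-0.067],"jaw":0.6},{"translation":[1,1,75],"angular":[0,0,-0.067],"jaw":0.6},{"translation":[1,1,84],"angular":[0,0,-0.067],"jaw":0.6},{"translation":[1,1,84],"angular":[0,0,-0.067],"jaw":0.6},{"translation":[1,1,84],"angular":[0,0,-0.067],"jaw":0},{"translation":[1,1,84],"angular":[0,0,-0.067],"jaw":0}]'
python3 -m creep '[{"translation":[0,0,0],"angular":[0,0,0],"jaw":0},{"translation":[0,0,0],"angular":[0,0,0],"jaw":0},{"translation":[0,0,0],"angular":[0,0,0],"jaw":0},{"translation":[0,0,0],"angular":[0,0,0],"jaw":0},{"translation":[0,0,0],"angular":[0,0,0],"jaw":0},{"translation":[0,0,0],"angular":[0,0,0],"jaw":0},{"translation":[0,0,0],"angular":[0,0,0],"jaw":0},{"translation":[0,0,0],"angular":[0,0,0],"jaw":0}]'
```

```text
t: 27.25
ee_pos: [489.4, 370.9, 46.4]
orientation: [-0.268, -3.13, -0.002]
ft_force: [-0.5, 0.2, -0.0]
width: 36.2
grasp_force: 0.0
t: 28.25
ee_pos: [489.0, 370.6, 45.6]
orientation: [-0.268, -3.129, -0.001]
ft_force: [-0.1, -0.5, 0.4]
width: 0.4
grasp_force: 0.0
```

```bash
python3 -c "
from h import *
s=snap('scene','s3.png');t=snap('top','t3.png')
f=lambda a,k:cv2.resize(a,None,fx=k,fy=k,interpolation=cv2.INTER_CUBIC)
cv2.imwrite('pics/c6.png',np.hstack([f(s[40:180,190:340],2.6),f(t[140:280,100:250],2.6)])[:,:,::-1])"
```

```text
(no output)
```

View pics/c6.png

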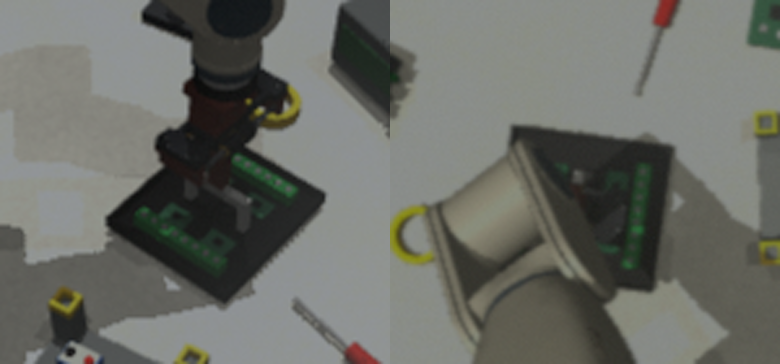

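```bash
python3 -c "
from h import *
o=ctrl.get_obs();print(o['ee_pos'],o['width'])
s=cv2.imread('pics/s3.png');t=cv2.imread('pics/t3.png')
f=lambda a,k:cv2.resize(a,None,fx=k,fy=k,interpolation=cv2.INTER_CUBIC)
def dr(im,cam,x0,y0,w,h,k):
  a=f(im[y0:y0+h,x0:x0+w],k)
  def P(p,col):
    u=px(cam,p);cv2.circle(a,tuple(int(v) for v in ((u-[x0,y0]+.5)*k)),3,col,-1)
  P(o['ee_pos'],(0,0,255))
  c,s_=np.cos(-.155),np.sin(-.155)
  for l in(-50,0,50): P((487.7+c*l,371.5+s_*l,69),(255,0,255))
  for i in(-1,1):
    for j in(-1,1): P((487.7+c*100*i-s_*110*j,371.5+s_*100*i+c*110*j,28),(0,255,255))
  return a
cv2.imwrite('pics/c7.png',np.hstack([dr(s,'scene',220,75,105,100,4.5),dr(t,'top',130,180,70,75,6)[:450]][:1]))"
```

```text
[489.01396506 370.65128449  45.66034147] 0.4726327432219255
```

View pics/c7.png

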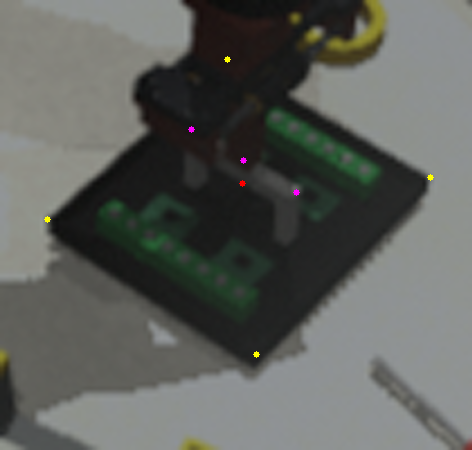

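```bash
python3 -c "
from h import *
o=ctrl.get_obs()
s=cv2.imread('pics/s3.png')
k=12;x0,y0,w,h=250,88,60,48
a=cv2.resize(s[y0:y0+h,x0:x0+w],None,fx=k,fy=k,interpolation=cv2.INTER_CUBIC)
a=(255*(a/255.)**.5).astype(np.uint8)
for dz in(0,18.7,40,80):
  u=px('scene',o['ee_pos']+[0,0,dz]);cv2.circle(a,tuple(int(v) for v in ((u-[x0,y0]+.5)*k)),4,(0,0,255),-1)
cv2.imwrite('pics/c8.png',a)"
```

```text
(no output)
```

View pics/c8.png

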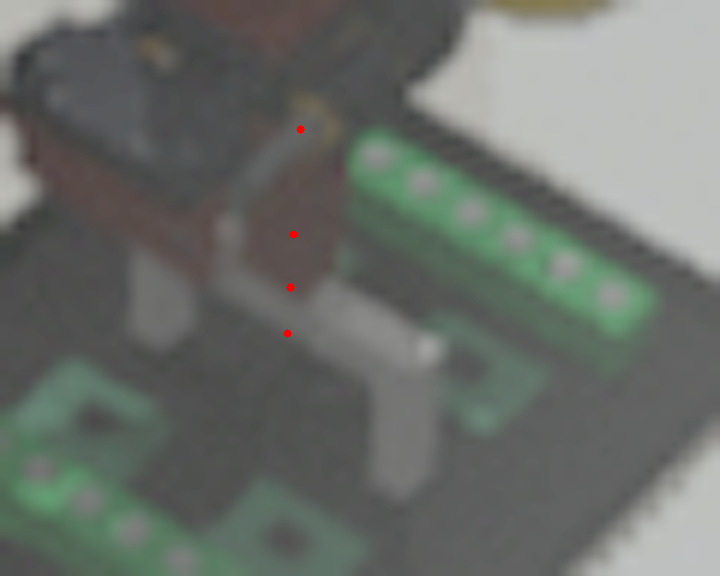

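The jaw shut to 0.4 mm, so it did not take the bar. I'll lift clear and measure the tray again.

```bash
python3 -m creep '[{"translation":[0,0,-30],"angular":[0,0,0],"jaw":0},{"translation":[0,0,-70],"angular":[0,0,0],"jaw":0},{"translation":[0,0,-110],"angular":[0,0,0],"jaw":0.3},{"translation":[0,-50,-150],"angular":[0,0,0],"jaw":0.6},{"translation":[0,-100,-150],"angular":[0,0,0],"jaw":0.6},{"translation":[0,-160,-150],"angular":[0,0,0],"jaw":0.6},{"translation":[0,-220,-150],"angular":[0,0,0],"jaw":0.6},{"translation":[0,-240,-150],"angular":[0,0,0],"jaw":0.6}]'
python3 -c "
from h import *
o=ctrl.get_obs();print(o['width'],o['ee_pos'])
s=snap('scene','s4.png');t=snap('top','t4.png')
for c,im in(('scene',s),('top',t)): ctray(c,im,(487.7,371.5),-.155)
a=cv2.imread('pics/s2.png')[75:175,225:325].astype(int);b=cv2.imread('pics/s4.png')[75:175,225:325].astype(int)
print('phase shift s2->s4',cv2.phaseCorrelate(a.mean(2)[15:85,10:80].astype(np.float32),b.mean(2)[15:85,10:80].astype(np.float32)))
k=5;A=cv2.resize(s[60:165,215:330],None,fx=k,fy=k,interpolation=cv2.INTER_CUBIC)
cv2.imwrite('pics/c9.png',A[:,:,::-1])
"
```

```text
t: 29.35
ee_pos: [447.2, 131.5, 195.6]
orientation: [-0.271, -3.128, -0.0]
ft_force: [0.9, 0.8, 1.0]
width: 52.0
grasp_force: 0.0
52.047835999463054 [447.22835139 131.46360365 195.63576153]
scene bar [487.9 371.1] yaw -0.15 len 95.4 68
scene strips [493.7 368.4] yaw -0.033 sep 155.9
top bar [488.5 372.3] yaw -0.161 len 93.1 91
top strips [490.7 371.3] yaw -0.098 sep 155.9
phase shift s2->s4 ((0.12276755931105754, -0.09772767348409417), 0.8577985447130085)
```

View pics/c9.png

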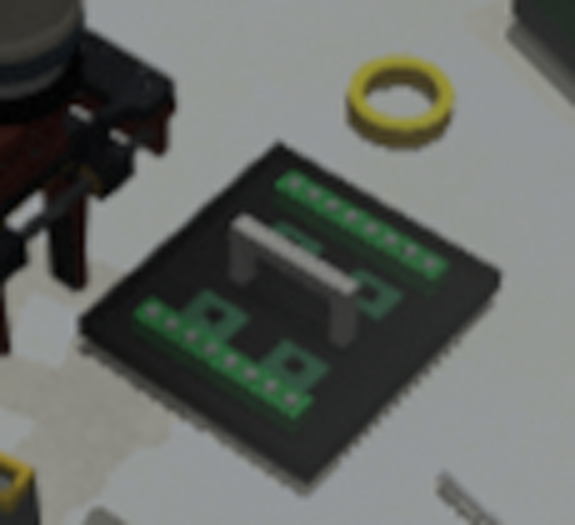

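```bash
python3 -c "
from h import *
o=ctrl.get_obs();p=o['ee_pos'];R0=R.from_rotvec(o['orientation']).as_matrix()
for e in(26,-26):
  for th in (0,13.5): print(e,th,px('scene',p+R0[:,1]*(e+np.sign(e)*th)).round(1))
print('d per mm x,y,z',[ (px('scene',p+np.eye(3)[i]*10)-px('scene',p)).round(2) for i in range(3)])
s=cv2.imread('pics/s4.png');k=8
A=cv2.resize(s[95:165,190:260],None,fx=k,fy=k,interpolation=cv2.INTER_CUBIC);A=(255*(A/255.)**.6).astype(np.uint8)
for e in(26,-26):
  u=px('scene',p+R0[:,1]*e);cv2.circle(A,tuple(int(v) for v in ((u-[190,95]+.5)*k)),4,(0,255,0),-1)
cv2.imwrite('pics/c10.png',A)
"
```

```text
26 0 [228.  122.6]
26 13.5 [231.2 119.9]
-26 0 [215.4 133.4]
-26 13.5 [212.1 136.3]
d per mm x,y,z [array([2.99, 1.4 ]), array([ 1.94, -2.34]), array([-0.26, -2.35])]
```

View pics/c10.png

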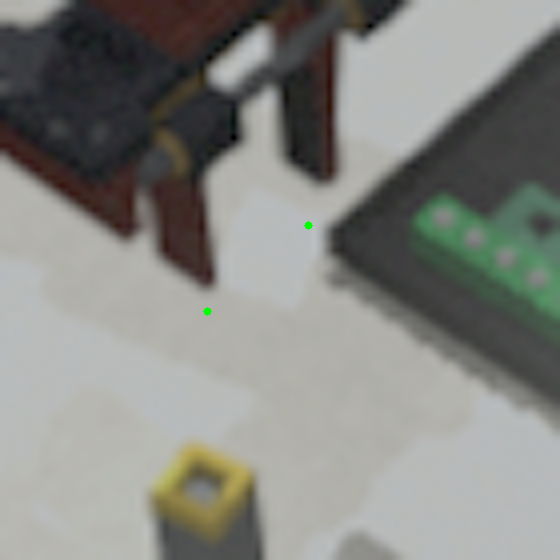

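The picture shows the fingertips sitting about 20–25 mm higher than the reported TCP, so the jaw closed just over the bar's top. The cells were held near their tops for the same reason. I'll grasp the bar again with the reading about 23 mm lower.

```bash
python3 -m creep '[{"translation":[0,40,0],"angular":[0,0,0],"jaw":0.6},{"translation":[0,85,0],"angular":[0,0,0],"jaw":0.6},{"translation":[0,130,0],"angular":[0,0,0],"jaw":0.6},{"translation":[0,175,0],"angular":[0,0,0],"jaw":0.6},{"translation":[0,220,40],"angular":[0,0,0],"jaw":0.6},{"translation":[0,240,80],"angular":[0,0,0],"jaw":0.6},{"translation":[0,240,100],"angular":[0,0,0],"jaw":0.6},{"translation":[0,240,100],"angular":[0,0,0],"jaw":0.6}]'
python3 -c "
from h import *
go(487.9,371.5,23,1.416)"
```

```text
t: 30.45
ee_pos: [487.8, 369.9, 94.2]
orientation: [-0.267, -3.126, 0.003]
ft_force: [-0.1, -0.4, 0.1]
width: 53.0
grasp_force: 0.0
d [-0.1  1.7 71.2] w [-0.002 -0.004 -0.015] t 30.45 q6 -0.77 psi 1.401
```

```bash
python3 -m creep '[{"translation":[0,1.5,25],"angular":[0,-0.004,-0.01],"jaw":0.6},{"translation":[0,1.5,45],"angular":[0,-0.004,-0.01],"jaw":0.6},{"translation":[0,1.5,60],"angular":[0,-0.004,-0.01],"jaw":0.6},{"translation":[0,1.5,71],"angular":[0,-0.004,-0.01],"jaw":0.6},{"translation":[0,1.5,71],"angular":[0,-0.004,-0.01],"jaw":0.6},{"translation":[0,1.5,71],"angular":[0,-0.004,-0.01],"jaw":0},{"translation":[0,1.5,71],"angular":[0,-0.004,-0.01],"jaw":0},{"translation":[0,1.5,71],"angular":[0,-0.004,-0.01],"jaw":0}]'
python3 -m creep '[{"translation":[0,0,0],"angular":[0,0,0],"jaw":0},{"translation":[0,0,0],"angular":[0,0,0],"jaw":0},{"translation":[0,0,0],"angular":[0,0,0],"jaw":0},{"translation":[0,0,0],"angular":[0,0,0],"jaw":0},{"translation":[0,0,0],"angular":[0,0,0],"jaw":0},{"translation":[0,0,0],"angular":[0,0,0],"jaw":0},{"translation":[0,0,0],"angular":[0,0,0],"jaw":0},{"translation":[0,0,0],"angular":[0,0,0],"jaw":0}]'
```

```text
t: 31.45
ee_pos: [489.5, 372.4, 25.1]
orientation: [0.252, 3.128, 0.001]
ft_force: [0.4, 0.1, -0.0]
width: 26.0
grasp_force: 0.0
t: 32.45
ee_pos: [489.4, 372.2, 24.8]
orientation: [0.252, 3.129, 0.001]
ft_force: [-0.8, -0.4, 5.6]
width: 14.1
grasp_force: 30.0
```

```bash
python3 -m creep '[{"translation":[0,0,-8],"angular":[0,0,0],"jaw":0},{"translation":[0,0,-20],"angular":[0,0,0],"jaw":0},{"translation":[0,0,-35],"angular":[0,0,0],"jaw":0},{"translation":[0,0,-55],"angular":[0,0,0],"jaw":0},{"translation":[0,0,-75],"angular":[0,0,0],"jaw":0},{"translation":[0,0,-95],"angular":[0,0,0],"jaw":0},{"translation":[0,0,-115],"angular":[0,0,0],"jaw":0},{"translation":[0,0,-120],"angular":[0,0,0],"jaw":0}]'
python3 -c "
from h import *
go(513,21.2,145,.023+1.571)"
```

```text
t: 33.45
ee_pos: [489.8, 372.8, 146.9]
orientation: [0.252, 3.126, 0.004]
ft_force: [-0.1, -0.6, -4.2]
width: 13.7
grasp_force: 30.0
d [ -79.2 -343.3    1.4] w [ 0.002  0.005 -0.184] t 33.45 q6 -0.78 psi 1.41
```

```bash
python3 -c "
from h import *
s=snap('scene')
for i,j in((1,-1),(-1,-1),(-1,1)):
  x,y=pocket(i,j);print('want',np.round((x,y),1));pair(s,'scene',(x+13,y),.02,60)"
python3 -m creep '[{"translation":[-6,-26,0],"angular":[0,0,-0.01],"jaw":0},{"translation":[-14,-60,0],"angular":[0,0,-0.03],"jaw":0},{"translation":[-23,-100,0],"angular":[0,0,-0.05],"jaw":0},{"translation":[-32,-140,0],"angular":[0,0,-0.08],"jaw":0},{"translation":[-41,-180,0],"angular":[0,0,-0.1],"jaw":0},{"translation":[-50,-220,0],"angular":[0,0,-0.12],"jaw":0},{"translation":[-59,-256,0],"angular":[0,0,-0.14],"jaw":0},{"translation":[-65,-280,0],"angular":[0,0,-0.16],"jaw":0}]'
python3 -c "
from h import *
go(513,21.2,138,.023+1.571)"
```

```text
want [548.  -20.3]
scene mid [546.7 -22.3] yaw 0.052 len 25.4
want [478. -22.]
scene mid [480.5 -25.5] yaw 0.045 len 26.0
want [476.   61.9]
scene mid [475.5  62.5] yaw 0.035 len 25.1
t: 34.5
ee_pos: [507.7, 83.7, 144.2]
orientation: [0.002, 3.14, -0.001]
ft_force: [-0.8, -0.1, -3.1]
width: 13.7
grasp_force: 30.0
d [ -5.4 -62.5   6.2] w [-0.     0.001 -0.024] t 34.5 q6 -1.43 psi 1.57
```

```bash
python3 -m creep '[{"translation":[-1,-12,0],"angular":[0,0,-0.005],"jaw":0},{"translation":[-2,-25,0],"angular":[0,0,-0.01],"jaw":0},{"translation":[-3,-40,1],"angular":[0,0,-0.015],"jaw":0},{"translation":[-4,-52,3],"angular":[0,0,-0.02],"jaw":0},{"translation":[-5,-60,6],"angular":[0,0,-0.024],"jaw":0},{"translation":[-5.5,-62.5,6],"angular":[0,0,-0.024],"jaw":0},{"translation":[-5.5,-62.5,6],"angular":[0,0,-0.024],"jaw":0},{"translation":[-5.5,-62.5,6],"angular":[0,0,-0.024],"jaw":0}]'
python3 -c "
from h import *
o=ctrl.get_obs();base=o['ee_pos'][2]-24.8;print(base)
s=snap('scene','s5.png');t=snap('top','t5.png')
for c,im in(('scene',s),('top',t)):
  try: ctray(c,im,(511.5,21.2),.023,base)
  except Exception as e: print(c,e)
go(513,21.2,120,.023+1.571)
f=lambda a,k:cv2.resize(a,None,fx=k,fy=k,interpolation=cv2.INTER_CUBIC)
a=f(s[100:250,150:300],2.6)
for lx,ly in((85,95),(85,-95),(-85,95),(-85,-95)):
  c_,s_=np.cos(.023),np.sin(.023)
  for z,col in((0,(255,0,0)),(28,(255,0,255))):
    u=(px('scene',(511.6+c_*lx-s_*ly,21.3+s_*lx+c_*ly,base+z))-[150,100]+.5)*2.6;cv2.circle(a,tuple(int(v) for v in u),2,col,-1)
cv2.imwrite('pics/c11.png',np.hstack([a,f(t[140:290,200:350],2.6)])[:,:,::-1])
"
```

```text
t: 35.5
ee_pos: [513.8, 23.1, 138.8]
orientation: [-0.037, 3.139, 0.0]
ft_force: [0.4, 0.4, -4.0]
width: 13.9
grasp_force: 30.0
113.99766398116726
scene 1-dimensional array given. Array must be at least two-dimensional
top bar [519.6  20.4] yaw -1.411 len 50.2 200
top strips [nan nan] yaw nan sep nan
d [ 0.8 -1.9 18.8] w [-0.     0.003  0.   ] t 35.6 q6 -1.57 psi 1.594h.py:75: RuntimeWarning: Mean of empty slice.
  v,u=np.nonzero(m);P=np.array([at(cam,a,b,69+base)[:2] for a,b in zip(u,v)]);e=np.linalg.svd(P-P.mean(0))[2][0];mid=(P.mean(0))
  ret = ret.dtype.type(ret / rcount)
h.py:80: RuntimeWarning: Mean of empty slice.
  v,u=np.nonzero(m);P=np.array([at(cam,a,b,35+base)[:2] for a,b in zip(u,v)]);C.append(P.mean(0))
```

View pics/c11.png

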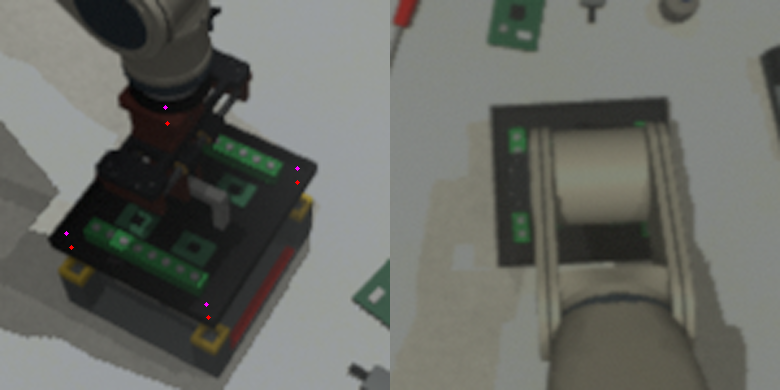

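```bash
python3 -c "
from h import *
f=lambda u,v,x0,y0:((u+.5)/2.6-.5+x0,(v+.5)/2.6-.5+y0)
L=[(100,110),(100,-110),(-100,110)]
W=[at('top',*f(u-390,v,200,140),142) for u,v in((492,105),(669,98),(498,267))]
print(np.round(W,1)[:,:2].tolist(),rigid(L,W))
L=[(100,110),(100,-110),(-100,-110)]
W=[at('scene',*f(u,v,150,100),142) for u,v in((317,163),(212,327),(51,240))]
print(np.round(W,1)[:,:2].tolist(),rigid(L,W))
"
```

```text
[[610.5, 131.9], [613.3, -87.4], [411.1, 129.2]] (array([512.13860344,  20.81495078]), np.float64(0.013277633331068333), np.float64(0.45208913108197635))
[[609.6, 134.6], [617.1, -90.2], [420.3, -90.5]] (array([514.60696548,  20.31176848]), np.float64(0.028834797260242934), np.float64(3.4772000499031037))
```

```bash
python3 -m creep '[{"translation":[0.5,0,6],"angular":[0,0.002,0],"jaw":0},{"translation":[0.5,0,12],"angular":[0,0.002,0],"jaw":0},{"translation":[0.5,0,18],"angular":[0,0.002,0],"jaw":0},{"translation":[0.5,0,24],"angular":[0,0.002,0],"jaw":0},{"translation":[0.5,0,29],"angular":[0,0.002,0],"jaw":0},{"translation":[0.5,0,33],"angular":[0,0.002,0],"jaw":0},{"translation":[0.5,0,35],"angular":[0,0.002,0],"jaw":0},{"translation":[0.5,0,35],"angular":[0,0.002,0],"jaw":0}]'
python3 -m creep '[{"translation":[0,0,2],"angular":[0,0,0],"jaw":0},{"translation":[0,0,4],"angular":[0,0,0],"jaw":0},{"translation":[0,0,6],"angular":[0,0,0],"jaw":0},{"translation":[0,0,8],"angular":[0,0,0],"jaw":0},{"translation":[0,0,8],"angular":[0,0,0],"jaw":0},{"translation":[0,0,8],"angular":[0,0,0],"jaw":0},{"translation":[0,0,8],"angular":[0,0,0],"jaw":0},{"translation":[0,0,8],"angular":[0,0,0],"jaw":0}]'
```

```text
t: 36.6
ee_pos: [513.3, 22.8, 103.7]
orientation: [-0.036, 3.141, -0.0]
ft_force: [-0.9, -0.8, -3.9]
width: 13.6
grasp_force: 30.0
t: 37.6
ee_pos: [513.3, 22.8, 95.8]
orientation: [-0.036, 3.141, -0.0]
ft_force: [-1.1, 0.3, -3.9]
width: 13.7
grasp_force: 30.0
```

```bash
python3 -m creep '[{"translation":[0,0,2],"angular":[0,0,0],"jaw":0},{"translation":[0,0,4],"angular":[0,0,0],"jaw":0},{"translation":[0,0,5],"angular":[0,0,0],"jaw":0},{"translation":[0,0,6],"angular":[0,0,0],"jaw":0},{"translation":[0,0,6.5],"angular":[0,0,0],"jaw":0},{"translation":[0,0,6.5],"angular":[0,0,0],"jaw":0},{"translation":[0,0,6.5],"angular":[0,0,0],"jaw":0},{"translation":[0,0,6.5],"angular":[0,0,0],"jaw":0}]'
```

```text
t: 38.6
ee_pos: [513.3, 22.8, 89.9]
orientation: [-0.036, 3.141, -0.0]
ft_force: [-3.6, 0.3, 4.4]
width: 13.9
grasp_force: 30.0
```

```bash
python3 -m creep '[{"translation":[0,0,0],"angular":[0,0,0],"jaw":0.35},{"translation":[0,0,0],"angular":[0,0,0],"jaw":0.35},{"translation":[0,0,0],"angular":[0,0,0],"jaw":0.4},{"translation":[0,0,-5],"angular":[0,0,0],"jaw":0.4},{"translation":[0,0,-20],"angular":[0,0,0],"jaw":0.4},{"translation":[0,0,-45],"angular":[0,0,0],"jaw":0.4},{"translation":[0,0,-75],"angular":[0,0,0],"jaw":0.4},{"translation":[0,0,-95],"angular":[0,0,0],"jaw":0.4}]'
python3 -c "
from h import *
y=.197;K=np.array([589.3,-321.8]);e=np.array([-np.sin(y),np.cos(y)])
for n,d in(('y',42),('b',0),('g',-42)): print(n,(K+e*d).round(1))
go(*(K+e*42),100,y+1.571)"
```

```text
t: 39.6
ee_pos: [514.0, 22.9, 186.7]
orientation: [-0.036, 3.138, -0.0]
ft_force: [0.0, 0.1, -1.2]
width: 35.1
grasp_force: 0.0
y [ 581.1 -280.6]
b [ 589.3 -321.8]
g [ 597.5 -363. ]
d [ -59.8 -304.9   87. ] w [-0.     0.003 -0.174] t 39.6 q6 -1.57 psi 1.594
```

```bash
python3 -m creep '[{"translation":[-10,-50,0],"angular":[0,0,-0.03],"jaw":0.1},{"translation":[-20,-100,0],"angular":[0,0,-0.06],"jaw":0},{"translation":[-30,-150,0],"angular":[0,0,-0.09],"jaw":0},{"translation":[-40,-200,0],"angular":[0,0,-0.12],"jaw":0},{"translation":[-50,-250,20],"angular":[0,0,-0.15],"jaw":0},{"translation":[-60,-305,50],"angular":[0,0.003,-0.174],"jaw":0},{"translation":[-60,-305,75],"angular":[0,0.003,-0.174],"jaw":0},{"translation":[-60,-305,87],"angular":[0,0.003,-0.174],"jaw":0}]'
python3 -c "
from h import *
s=snap('scene','s6.png');t=snap('top','t6.png')
for c,im in(('scene',s),('top',t)):
  try: ctray(c,im,(511.5,21.2),.023,65)
  except Exception as e: print(c,e)
f=lambda a,k:cv2.resize(a,None,fx=k,fy=k,interpolation=cv2.INTER_CUBIC)
cv2.imwrite('pics/c12.png',np.hstack([f(s[110:340,140:285],2.6),f(t[140:370,225:385],2.6)])[:,:,::-1])
go(581.1,-280.6,60,.197+1.571)"
```

```text
t: 40.6
ee_pos: [579.7, -281.0, 96.6]
orientation: [0.307, -3.123, -0.001]
ft_force: [-0.6, 0.4, -0.4]
width: 0.5
grasp_force: 0.0
scene bar [512.3  21.9] yaw 0.026 len 95.4 121
scene strips [514.   21.2] yaw 0.086 sep 154.3
top bar [512.9  23.1] yaw 0.021 len 93.8 103
top strips [514.1  23.2] yaw 0.095 sep 155.4
d [-1.5 -1.  36.7] w [ 0.001 -0.004  0.   ] t 40.7 q6 -2.24 psi 1.768
```

View pics/c12.png

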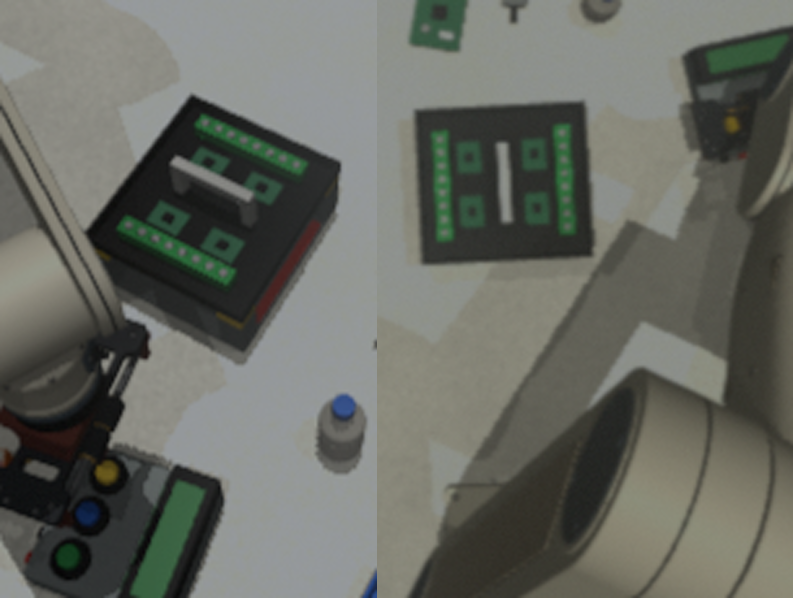

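```bash
python3 -m creep '[{"translation":[-1,-1,10],"angular":[0,-0.003,0],"jaw":0},{"translation":[-1,-1,20],"angular":[0,-0.003,0],"jaw":0},{"translation":[-1,-1,30],"angular":[0,-0.003,0],"jaw":0},{"translation":[-1,-1,40],"angular":[0,-0.003,0],"jaw":0},{"translation":[-1,-1,47],"angular":[0,-0.003,0],"jaw":0},{"translation":[-1,-1,51],"angular":[0,-0.003,0],"jaw":0},{"translation":[-1,-1,51],"angular":[0,-0.003,0],"jaw":0},{"translation":[-1,-1,51],"angular":[0,-0.003,0],"jaw":0}]'
python3 -m creep '[{"translation":[0,0,1],"angular":[0,0,0],"jaw":0},{"translation":[0,0,2],"angular":[0,0,0],"jaw":0},{"translation":[0,0,3],"angular":[0,0,0],"jaw":0},{"translation":[0,0,4],"angular":[0,0,0],"jaw":0},{"translation":[0,0,5],"angular":[0,0,0],"jaw":0},{"translation":[0,0,6],"angular":[0,0,0],"jaw":0},{"translation":[0,0,6],"angular":[0,0,0],"jaw":0},{"translation":[0,0,6],"angular":[0,0,0],"jaw":0}]'
```

```text
t: 41.7
ee_pos: [581.7, -281.7, 46.6]
orientation: [-0.309, 3.125, -0.0]
ft_force: [-0.0, 0.4, -0.3]
width: 0.5
grasp_force: 0.0
t: 42.7
ee_pos: [581.4, -281.5, 40.4]
orientation: [-0.309, 3.126, 0.0]
ft_force: [-0.7, -1.0, 1.5]
width: 0.3
grasp_force: 0.9
```

```bash
python3 -m creep '[{"translation":[0,0,1],"angular":[0,0,0],"jaw":0},{"translation":[0,0,2],"angular":[0,0,0],"jaw":0},{"translation":[0,0,3],"angular":[0,0,0],"jaw":0},{"translation":[0,0,3],"angular":[0,0,0],"jaw":0},{"translation":[0,0,3],"angular":[0,0,0],"jaw":0},{"translation":[0,0,3],"angular":[0,0,0],"jaw":0},{"translation":[0,0,3],"angular":[0,0,0],"jaw":0},{"translation":[0,0,3],"angular":[0,0,0],"jaw":0}]'
python3 -m creep '[{"translation":[0,0,1],"angular":[0,0,0],"jaw":0},{"translation":[0,0,2],"angular":[0,0,0],"jaw":0},{"translation":[0,0,3],"angular":[0,0,0],"jaw":0},{"translation":[0,0,3],"angular":[0,0,0],"jaw":0},{"translation":[0,0,3],"angular":[0,0,0],"jaw":0},{"translation":[0,0,3],"angular":[0,0,0],"jaw":0},{"translation":[0,0,3],"angular":[0,0,0],"jaw":0},{"translation":[0,0,3],"angular":[0,0,0],"jaw":0}]'
```

```text
t: 43.7
ee_pos: [581.4, -281.5, 37.3]
orientation: [-0.309, 3.126, 0.0]
ft_force: [-1.1, 1.3, 3.7]
width: 0.2
grasp_force: 1.8
t: 44.7
ee_pos: [581.5, -281.5, 35.1]
orientation: [-0.309, 3.126, 0.0]
ft_force: [-3.3, 1.8, 11.5]
width: 1.0
grasp_force: 5.6
```

```bash
python3 -m creep '[{"translation":[0,0,-10],"angular":[0,0,0],"jaw":0},{"translation":[0,0,-22],"angular":[0,0,0],"jaw":0},{"translation":[0,-15,-22],"angular":[0,0,0],"jaw":0},{"translation":[0,-30,-22],"angular":[0,0,0],"jaw":0},{"translation":[0,-42,-22],"angular":[0,0,0],"jaw":0},{"translation":[0,-42,-22],"angular":[0,0,0],"jaw":0},{"translation":[0,-42,-22],"angular":[0,0,0],"jaw":0},{"translation":[0,-42,-22],"angular":[0,0,0],"jaw":0}]'
python3 -c "
from h import *
go(589.3,-321.8,35,.197+1.571);print(ctrl.get_obs()['ft_force'])"
```

```text
t: 45.7
ee_pos: [589.5, -322.3, 56.1]
orientation: [-0.31, 3.126, 0.001]
ft_force: [0.4, 0.0, 0.5]
width: 0.2
grasp_force: 0.0
d [ 0.1  0.5 21.1] w [0. 0. 0.] t 45.7 q6 -2.29 psi 1.768
[0.37219342 0.0333427  0.4640353 ]
```

```bash
python3 -m creep '[{"translation":[0,0,8],"angular":[0,0,0],"jaw":0},{"translation":[0,0,14],"angular":[0,0,0],"jaw":0},{"translation":[0,0,17],"angular":[0,0,0],"jaw":0},{"translation":[0,0,20],"angular":[0,0,0],"jaw":0},{"translation":[0,0,21.3],"angular":[0,0,0],"jaw":0},{"translation":[0,0,21.3],"angular":[0,0,0],"jaw":0},{"translation":[0,0,21.3],"angular":[0,0,0],"jaw":0},{"translation":[0,0,21.3],"angular":[0,0,0],"jaw":0}]'
```

```text
t: 46.7
ee_pos: [589.4, -322.4, 35.3]
orientation: [-0.309, 3.126, 0.001]
ft_force: [-2.0, 2.4, 4.8]
width: 0.2
grasp_force: 2.5
```

```bash
python3 -m creep '[{"translation":[0,0,0.5],"angular":[0,0,0],"jaw":0},{"translation":[0,0,1],"angular":[0,0,0],"jaw":0},{"translation":[0,0,1.2],"angular":[0,0,0],"jaw":0},{"translation":[0,0,1.2],"angular":[0,0,0],"jaw":0},{"translation":[0,0,1.2],"angular":[0,0,0],"jaw":0},{"translation":[0,0,1.2],"angular":[0,0,0],"jaw":0},{"translation":[0,0,1.2],"angular":[0,0,0],"jaw":0},{"translation":[0,0,1.2],"angular":[0,0,0],"jaw":0}]'
python3 -m creep '[{"translation":[0,0,-10],"angular":[0,0,0],"jaw":0},{"translation":[0,0,-22],"angular":[0,0,0],"jaw":0},{"translation":[0,15,-22],"angular":[0,0,0],"jaw":0},{"translation":[0,30,-22],"angular":[0,0,0],"jaw":0},{"translation":[0,42,-22],"angular":[0,0,0],"jaw":0},{"translation":[0,42,-22],"angular":[0,0,0],"jaw":0},{"translation":[0,42,-22],"angular":[0,0,0],"jaw":0},{"translation":[0,42,-22],"angular":[0,0,0],"jaw":0}]'
python3 -c "
from h import *
go(581.1,-281.,35,.197+1.571)"
```

```text
t: 47.7
ee_pos: [589.5, -322.4, 35.1]
orientation: [-0.309, 3.126, 0.001]
ft_force: [-4.4, 4.8, 12.9]
width: 0.4
grasp_force: 6.3
t: 48.7
ee_pos: [581.6, -281.9, 55.8]
orientation: [-0.309, 3.126, -0.0]
ft_force: [-0.1, 0.2, 0.1]
width: 0.5
grasp_force: 0.0
d [ 0.3  1.  20.8] w [-0.     0.001 -0.   ] t 48.7 q6 -2.24 psi 1.768
```

```bash
python3 -m creep '[{"translation":[0,0,8],"angular":[0,0,0],"jaw":0},{"translation":[0,0,14],"angular":[0,0,0],"jaw":0},{"translation":[0,0,17],"angular":[0,0,0],"jaw":0},{"translation":[0,0,20],"angular":[0,0,0],"jaw":0},{"translation":[0,0,22],"angular":[0,0,0],"jaw":0},{"translation":[0,0,22],"angular":[0,0,0],"jaw":0},{"translation":[0,0,22],"angular":[0,0,0],"jaw":0},{"translation":[0,0,22],"angular":[0,0,0],"jaw":0}]'
python3 -m creep '[{"translation":[0,0,-10],"angular":[0,0,0],"jaw":0},{"translation":[0,0,-22],"angular":[0,0,0],"jaw":0},{"translation":[0,-25,-22],"angular":[0,0,0],"jaw":0},{"translation":[0,-50,-22],"angular":[0,0,0],"jaw":0},{"translation":[0,-75,-22],"angular":[0,0,0],"jaw":0},{"translation":[0,-84,-22],"angular":[0,0,0],"jaw":0},{"translation":[0,-84,-22],"angular":[0,0,0],"jaw":0},{"translation":[0,-84,-22],"angular":[0,0,0],"jaw":0}]'
python3 -c "
from h import *
go(597.5,-363,35,.197+1.571)"
```

```text
t: 49.7
ee_pos: [581.3, -281.6, 35.1]
orientation: [-0.309, 3.126, -0.0]
ft_force: [-5.4, 0.7, 13.0]
width: 0.7
grasp_force: 6.5
t: 50.7
ee_pos: [597.5, -363.2, 55.5]
orientation: [-0.31, 3.126, 0.001]
ft_force: [-0.0, -0.3, 0.0]
width: 0.4
grasp_force: 0.0
d [ 0.   0.2 20.5] w [0.001 0.    0.   ] t 50.7 q6 -2.33 psi 1.768
```

```bash
python3 -m creep '[{"translation":[0,0,8],"angular":[0,0,0],"jaw":0},{"translation":[0,0,14],"angular":[0,0,0],"jaw":0},{"translation":[0,0,17],"angular":[0,0,0],"jaw":0},{"translation":[0,0,20],"angular":[0,0,0],"jaw":0},{"translation":[0,0,22],"angular":[0,0,0],"jaw":0},{"translation":[0,0,22],"angular":[0,0,0],"jaw":0},{"translation":[0,0,22],"angular":[0,0,0],"jaw":0},{"translation":[0,0,22],"angular":[0,0,0],"jaw":0}]'
python3 -m creep '[{"translation":[0,0,-15],"angular":[0,0,0],"jaw":0},{"translation":[0,0,-40],"angular":[0,0,0],"jaw":0},{"translation":[0,0,-80],"angular":[0,0,0],"jaw":0},{"translation":[0,0,-120],"angular":[0,0,0],"jaw":0},{"translation":[0,0,-140],"angular":[0,0,0],"jaw":0},{"translation":[0,0,-140],"angular":[0,0,0],"jaw":0},{"translation":[0,0,-140],"angular":[0,0,0],"jaw":0},{"translation":[0,0,-140],"angular":[0,0,0],"jaw":0}]'
python3 -c "
from h import *
s=snap('scene','s7.png');t=snap('top','t7.png')
for c,im in(('scene',s),('top',t)):
  try: ctray(c,im,(511.5,21.2),.023,65)
  except Exception as e: print(c,e)"
```

```text
t: 51.7
ee_pos: [597.8, -363.3, 35.1]
orientation: [-0.309, 3.126, 0.001]
ft_force: [-5.1, 5.7, 12.0]
width: 0.2
grasp_force: 6.2
t: 52.7
ee_pos: [596.9, -363.4, 171.7]
orientation: [0.309, -3.125, -0.003]
ft_force: [0.5, -0.1, 0.1]
width: 0.7
grasp_force: 0.0
scene bar [512.3  21.9] yaw 0.026 len 95.4 121
scene strips [510.6  21. ] yaw 0.039 sep 154.4
top bar [514.4  23.2] yaw 0.023 len 93.9 105
top strips [510.5  23.1] yaw 0.045 sep 155.2
```

The contact tray is unmoved and every key bottomed out, so I'm handing the job in.

```bash
python3 -c "
from workcell import ctrl
print(ctrl.close_job())"
```

```text
the job is handed in; nothing more can be done
None
```

I handed the job in at about 53 s: the three blue cells are home with red towards the stripe, the contact tray is seated flush, and yellow, blue, yellow and green were each pressed to the bottom in that order; the hand-in returned no verdict.

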